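Unlatch a filter cartridge and hang it up, dial outward

TASK

Squeeze the two sprung tabs of the filter cartridge inward to unlatch it, lift it straight up out of its housing, and hang it by its two end pins on the two hooks of the stand, with its dial face outward (towards the open ends of the hooks, away from the posts). Let go and leave it hanging upright and still.

Things in the scene. Friction and masses are not known exactly. Their poses are not given: they have to be found in the camera images.
- cartridge: White filter cartridge, 0.18-0.35 kg: upright block 40 mm thick (x), 100 wide (y), 104 high; origin at the centre of its underside, z up, front face -x. It starts latched in the housing: axes parallel to the housing's, underside 8 mm above the table, 1.5 mm play to each side. Barbs on its two tabs (34 to 42 mm up) catch in the housing: it lifts only while both tabs are pushed in 6 mm or more.
- tab_grip (a point): Point midway between the two grey ribbed finger pads of the tabs, 84 mm above the cartridge's underside; its axes are the cartridge's. One pad stands at mid-width on the front face, one on the back: 32 mm wide, 65 to 100 mm above the underside, outer faces 54 mm apart along x, 40 mm when both are fully in. Pinch them along x, centred, 20 N or more, and keep squeezing while lifting.
- dial (a point): Centre of the round steel-rimmed dial, 27 mm, raised 3 mm, on the cartridge's front (-x) face: 34 mm to +y of its middle, 78 mm above its underside. The back face has no dial.
- pin_axis (a point): Point midway between the cartridge's two hanging pins, on their common axis, 88 mm above the centre of its underside. The pins are steel, 10 mm in diameter, and stick out 20 mm from the two ends (+y and -y): 140 mm over both.
- tab_front (a joint): Travel of the tab on the dial face, m: 0 = sprung out (latched), 0.007 = fully pushed in. Spring: 2 N to start, 5 N fully in.
- tab_back (a joint): Travel of the tab on the back face, m: 0 = sprung out (latched), 0.007 = fully pushed in. Spring: 2 N to start, 5 N fully in.
- housing: Aluminium housing fixed to the table: base plate 92 x 158 x 8 mm, on it an open-topped box, outside 55 (x) by 115 (y) mm, rim 62 mm above the table, a pipe stub at each end, a catch window in each long wall. Origin: centre of its underside, on the table; z up. The cartridge stands on its floor, 8 mm up, and is out after a lift of 54 mm.
- stand: Stand fixed to the table: grey base 120 (x) x 170 (y) x 10 mm, two steel posts 138 mm high at x +40, y +60 and -60 mm, each with a level hook arm of 10 mm round bar, axis 130 mm up, running to -x (outward) as far as x -42 mm, then turned up to a tip 157 mm up. 110 mm free between the arms: the cartridge goes down between them, pins resting on top. Origin: centre of its underside, z up.
- hang_point (a point): Where the cartridge's pin_axis is when it hangs in the middle of the hooks: midway between the arms, 140 mm above the table. About 30 mm of straight arm to either side of it along the stand's x.
- hook_tips (a point): Point of the stand midway between the two hook tips: 50 mm outward (-x) of hang_point, at the same height.

How it is judged:
By the outcome, as a careful person would: the job done as asked, in the order asked, and still so for the second after the job is handed in, with the robot touching nothing.
It also fails if it takes over 42 s, if anything falls off the work surface, if the arm or the gripper's body presses on something with over 40 N, if the wrist force passes 120 N, or if a joint passes its speed limit or range.

ROBOT

A 7-joint arm with a two-finger parallel gripper is mounted at the origin on the work surface; the furniture and walls round the work are solid. World frame = base frame: x ahead of the robot, y to its left, z up, the work surface at z = 0. Lengths are in m, angles in rad, forces in N, time in s.
With the tool pointing down it reaches from about 0.425 to 0.925 m from the base axis. Payload 6.8 kg.
Tool frame: the origin (TCP) lies midway between the tips of the shut fingers; the grasp point (between the pads) lies r.tcp_to_grasp behind it (r.tcp_to_grasp is the distance from the TCP to the grasp point, in m); x points along the fingers, y is the direction in which the jaws open and shut, and the axes are right-handed (so a half turn about x gives the same grasp; the last joint's range is limited). The gripper opens to 85 mm and grips with 20 to 120 N. Pads are 22 mm wide; open, the fingers measure 114 mm over their backs; the gripper's body (76 mm by 85 mm) begins 54 mm behind the grasp point. The pads swing forward as they close: fully open they stand 13 mm farther back than shut.
Start: joints at [1.038, 0.477, 0.022, 1.555, -0.011, 1.109, -0.083], TCP at [0.278, -0.615, 0.198] pointing down, gripper open.
Joint ranges: [-2.96, 2.96], [-0.34, 2.1], [-1.41, 1.46], [0.24, 2.44], [-1.37, 4.51], [0.17, 1.92], [-2.96, 2.96]. Speed limits (rad/s): [2.39, 2.39, 3.14, 3.14, 3.14, 3.14, 3.14].

INTERFACE

Orientations are given as a rotation vector (axis times angle).
In Python, from bench import r, grab_frame, search_frame, cut_out, pinpoint gives the robot as it stands. The module is installed in compiled form; this text tells all that it offers.
- The arm moves only by the tool apply_moves, never from a script. Its argument "commands" is a list of rows, each a list of 7 numbers: the finger opening in mm, from 0 to 85.4, then the shift along the tool's x, y, z in mm, then the turn, a rotation vector about the tool's x, y, z in rad. A call has 1 to 20 rows; each row is the pose to reach, as a shift and turn from the pose commanded when the call began, along the tool's axes at that moment; what a row does not reach only later rows make up. A row lasts 1/10 s, in which the tool goes at most 50 mm and 8.59 degrees, less where a joint would pass 70% of its speed; a pose out of reach is approached as far as the arm can. A call with a gripper value outside its range is refused whole. The fingers move at their own pace and stop on an object; "force" is the grip in N (left out, the last holds). Time passes only in rows, so rows that repeat a pose let the fingers close. It gives the time, the measured TCP pose, the force and the opening at its end, in the units of the state.
- r.get_obs(): the state, without advancing time (a new reading comes with each control period).
- grab_frame(name): name is "scene" or "top"; returns a dict with "pixels" (420x560x3 uint8, red, green, blue), "mtx" (3x3 intrinsics, pixels), "distortion" ([k1, k2, p1, p2, k3] as OpenCV has them; the pictures are not rectified), "position" and "rotation" of the camera in the world. Camera axes: x right, y down, z forward; pixel columns grow to the right and rows downward; lengths in m; the calibration is good to about 2 mm. A picture is of the moment at which its call begins. There is no depth.
- r.hand_in(): hands the job in, once; it reports no verdict.
Trained networks look in the newest picture that a camera, given by its name, has taken for a name from the list of things; names that differ only in an ending like _2 or _b are one class to them, and where a whole thing is asked for, a point or a joint stands for the part that bears it (a point fixed in the world has none). Each returns a list of dicts, best first, with "confidence" (0 to 1); they miss things now and then, are a little off and sometimes report something else, mostly with a low value. They report only what shows in the picture. A call takes as long as a camera call.
- search_frame(label, camera): "point" ([column, row] as shares, 0 to 1, of the picture: columns of its width, rows of its height, amid what is visible of it).
- cut_out(label, camera): "pixels" (420x560 bool, what is visible of it) and "point" ([column, row] as shares, 0 to 1, of the picture: columns of its width, rows of its height, amid what is visible of it).
- pinpoint(label, camera): "point" ([column, row] as shares, 0 to 1, of the picture: columns of its width, rows of its height: a listed point, or the origin of a listed thing).
The state is a dict: "clock": time; "joints": joint angles; "qvel": joint speeds; "tau": joint torques, N m; "tcp_pos": TCP position; "orientation": TCP orientation; "contact_force": force on the tool from outside, world axes, zero at the start; "moment": the same for the moment, N m; "grip_width": finger opening in m.
Only numpy, scipy, OpenCV 4.12 (cv2) and the standard library are available. Lean on these libraries where they do the work, as an engineer would, in place of code of your own. Each camera call takes 0.05 s, during which the arm holds its last target.

## Working session

There is one attempt and no reset: what is moved stays moved. The work goes in short steps, Python scripts to look and compute and a tool call to move; the robot and the scene stay as the last step left them, time stands still between calls to the robot, and variables do not carry over. Pictures are saved under pics/ and viewed, and the job is handed in when it is done.

Besides the shell and the picture viewer there is one more tool, called in YAML: its name, and indented under it one key for each argument. apply_moves: Moves the arm, as the interface text tells. Its arguments: {"type":"object","properties":{"commands":{"type":"array"},"force":{"type":"number"}},"required":["commands"]}

```bash
mkdir -p pics; python3 - <<'E'
from bench import r, grab_frame, search_frame, cut_out, pinpoint
import cv2,numpy as np,pickle
print(r.get_obs()); print(r.tcp_to_grasp)
D={}
for c in ("scene","top"):
    f=grab_frame(c); cv2.imwrite(f"pics/{c}0.png",f["pixels"][:,:,::-1]); D[c]=f
    print(c,f["position"],np.round(f["rotation"],3).tolist(),f["mtx"].tolist(),f["distortion"])
    for l in ["cartridge","tab_grip","dial","pin_axis","housing","stand","hang_point","hook_tips"]:
        print(l,[(np.round(np.array(d["point"])*[560,420],1).tolist(),round(d["confidence"],2)) for d in pinpoint(l,c)][:3])
pickle.dump(D,open("d0.pkl","wb"))
E
```

```text
{'clock': 0.0, 'joints': array([ 1.03791613,  0.47780037,  0.02233435,  1.5564504 , -0.01151574,
        1.10930664, -0.08312393]), 'qvel': array([-0.00115822, -0.00025226, -0.00076006, -0.00098832, -0.0008251 ,
       -0.0012323 ,  0.00200815]), 'tau': array([ 1.41123228e-04, -5.96450651e+01,  1.60858568e+00, -2.81200683e+01,
        1.26435194e-02,  9.34071344e-03, -5.00873932e-05]), 'tcp_pos': array([ 0.27790056, -0.61441877,  0.19682594]), 'orientation': array([ 1.98707415,  0.43039895, -1.98809878]), 'contact_force': array([ 0.35379881, -0.34465882, -0.39232442]), 'moment': array([ 0.04154639, -0.01146993, -0.0235981 ]), 'grip_width': 0.08538960055334657}
0.0187
scene [ 0.53124834 -0.38357723  0.84676517] [-2.622, -0.104, 0.025] [[388.6817006033404, 0.0, 273.79134577121016], [0.0, 388.6817006033404, 205.6251219813936], [0.0, 0.0, 1.0]] [-0.09775994  0.          0.          0.          0.        ]
cartridge [([276.3, 301.6], 0.77)]
tab_grip [([278.4, 286.8], 0.84), ([269.7, 267.4], 0.68)]
dial [([271.0, 265.4], 0.81), ([274.5, 296.5], 0.6)]
pin_axis [([274.9, 282.0], 0.73)]
housing [([274.4, 297.3], 0.7), ([276.2, 284.5], 0.51)]
stand [([276.3, 173.5], 0.87), ([273.7, 298.3], 0.25)]
hang_point [([273.5, 139.6], 0.83)]
hook_tips [([255.0, 143.7], 0.59)]
top [-0.04045688  0.27199746  0.83967988] [-1.418, 2.251, -0.783] [[451.82389419900704, 0.0, 276.3496852334084], [0.0, 451.82389419900704, 200.79604954066542], [0.0, 0.0, 1.0]] [-0.10710693  0.          0.          0.          0.        ]
cartridge [([337.4, 197.9], 0.68)]
tab_grip [([342.3, 169.2], 0.82)]
dial [([327.4, 184.2], 0.61)]
pin_axis [([339.7, 169.8], 0.6)]
housing [([337.4, 198.2], 0.6)]
stand [([209.8, 255.3], 0.82), ([327.8, 181.7], 0.41)]
hang_point [([202.1, 220.2], 0.63)]
hook_tips []
```

View pics/scene0.png

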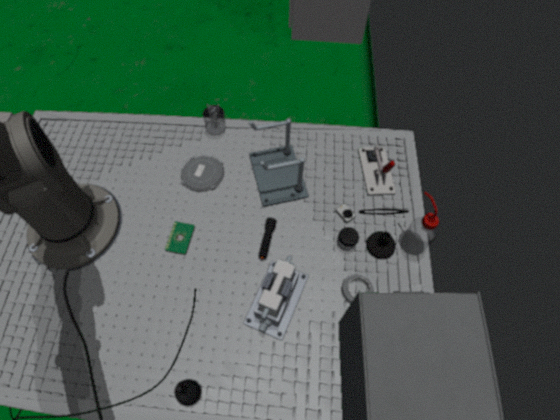

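View pics/top0.png

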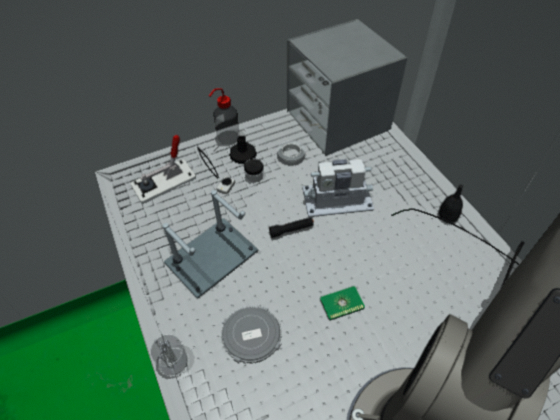

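```bash
cat > h.py <<'E'
import numpy as np,cv2,pickle
from scipy.spatial.transform import Rotation as R
def Rm(f):
    a=np.array(f["rotation"]); return a if a.shape==(3,3) else R.from_rotvec(a).as_matrix()
def proj(f,P):
    Rw=Rm(f); P=np.atleast_2d(P)
    rv=cv2.Rodrigues(Rw.T)[0]; t=-Rw.T@np.array(f["position"])
    return cv2.projectPoints(P.astype(float),rv,t,np.array(f["mtx"]),np.array(f["distortion"]))[0].reshape(-1,2)
def ray(f,uv):
    n=cv2.undistortPoints(np.array([[uv]],float),np.array(f["mtx"]),np.array(f["distortion"])).ravel()
    return np.array(f["position"]),Rm(f)@np.array([n[0],n[1],1])
def atz(f,uv,z):
    p,d=ray(f,uv); return p+d*(z-p[2])/d[2]
E
python3 - <<'E'
from h import *
D=pickle.load(open("d0.pkl","rb"))
S,T=D["scene"],D["top"]
for n,f,uv,z in [("grip",S,(278.4,286.8),.092),("grip",T,(342.3,169.2),.092),("pin",S,(274.9,282),.096),("pin",T,(339.7,169.8),.096),
 ("cart",S,(276.3,301.6),.008),("cart",T,(337.4,197.9),.008),("hous",S,(274.4,297.3),0),("hous",T,(337.4,198.2),0),
 ("dial",S,(271,265.4),.086),("dial2",S,(274.5,296.5),.086),("dial",T,(327.4,184.2),.086),
 ("stand",S,(276.3,173.5),0),("stand",T,(209.8,255.3),0),("hang",S,(273.5,139.6),.14),("hang",T,(202.1,220.2),.14),("tips",S,(255,143.7),.14)]:
    print(n,np.round(atz(f,uv,z),4))
print(proj(S,[0,0,0]),proj(T,[0,0,0]))
a=S["pixels"][240:350,220:330,::-1]; b=T["pixels"][140:230,290:390,::-1]
cv2.imwrite("pics/zs.png",cv2.resize(a,None,fx=5.4,fy=5.4,interpolation=cv2.INTER_CUBIC))
cv2.imwrite("pics/zt.png",cv2.resize(b,None,fx=6,fy=6,interpolation=cv2.INTER_CUBIC))
a=S["pixels"][100:220,230:330,::-1]; b=T["pixels"][180:300,150:270,::-1]
cv2.imwrite("pics/ys.png",np.hstack([cv2.resize(x,(400,480),interpolation=cv2.INTER_CUBIC) for x in (a,b)]))
E
```

```text
grip [ 0.5229 -0.1411  0.092 ]
grip [ 0.5261 -0.1491  0.092 ]
pin [ 0.5152 -0.133   0.096 ]
pin [ 0.5241 -0.1407  0.096 ]
cart [ 0.5199 -0.148   0.008 ]
cart [ 0.5147 -0.1386  0.008 ]
hous [ 0.5148 -0.1364  0.    ]
hous [ 0.5192 -0.142   0.    ]
dial [ 0.5042 -0.0945  0.086 ]
dial2 [ 0.5166 -0.1599  0.086 ]
dial [ 0.5061 -0.0998  0.086 ]
stand [0.494  0.1946 0.    ]
stand [ 0.5012  0.1895 -0.    ]
hang [0.4865 0.1935 0.14  ]
hang [0.4924 0.1892 0.14  ]
tips [0.4449 0.178  0.14  ]
[[ 73.35685804 225.53424496]] [[415.16524724 435.69496754]]
```

View pics/zs.png

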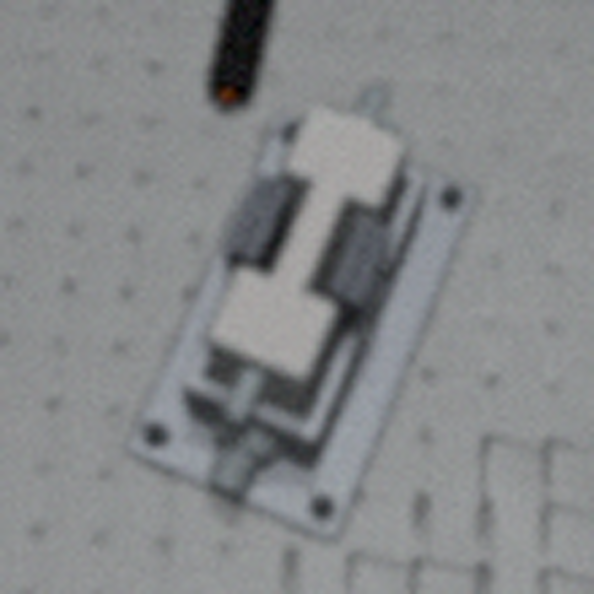

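View pics/zt.png

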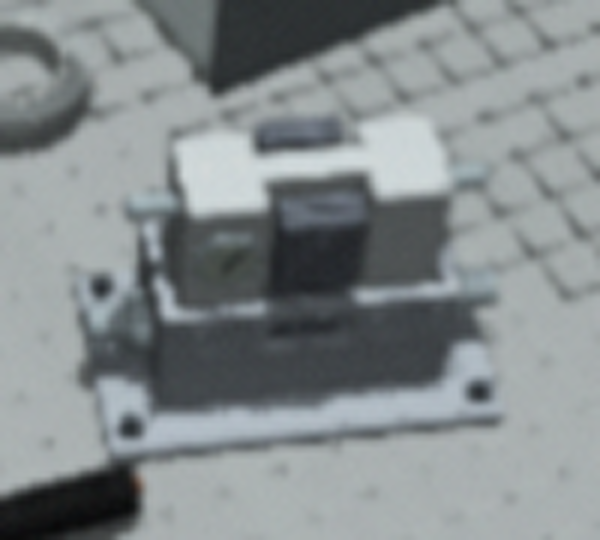

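View pics/ys.png

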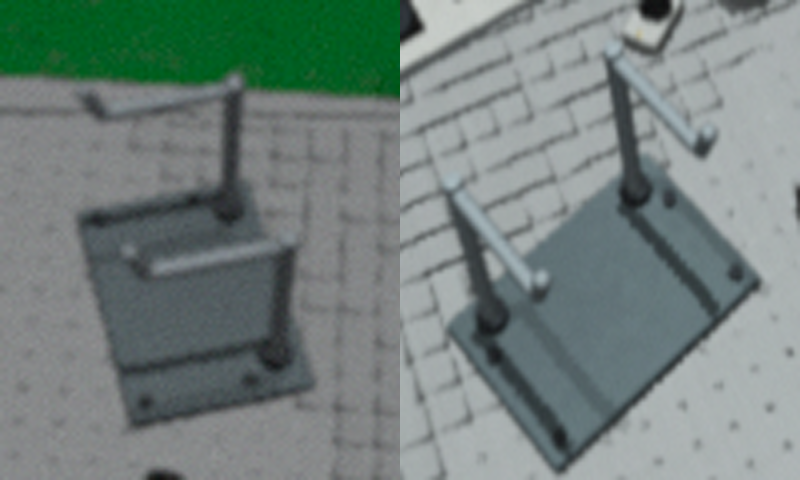

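```bash
cat >> h.py <<'E'
from scipy.optimize import least_squares
def fit(obs,x0,cal=True):
    # obs: (frame,local,uv,w); params x,y,yaw + image-ray shift of each cam (prior 2mm~1.2px)
    fr=[];
    for o in obs:
        if not any(o[0] is g for g in fr): fr.append(o[0])
    def res(p,full=False):
        out=[]
        for f,l,uv,w in obs:
            i=[k for k,g in enumerate(fr) if g is f][0]
            c,s=np.cos(p[2]),np.sin(p[2]); l=np.array(l,float)
            P=np.array([p[0]+c*l[0]-s*l[1],p[1]+s*l[0]+c*l[1],l[2]])
            out.append((proj(f,P)[0]+p[3+2*i:5+2*i]-uv)*w)
        o=np.ravel(out)
        return o if full else np.r_[o,np.array(p[3:])/1.0]
    s=least_squares(res,list(x0)+[0]*(2*len(fr)),loss="soft_l1")
    return s.x,res(s.x,True).reshape(-1,2)
E
cat > fit0.py <<'E'
from h import *
D=pickle.load(open("d0.pkl","rb"));S,T=D["scene"],D["top"]
def m(s,o): return lambda x,y:np.array([(x+.5)/s-.5+o[0],(y+.5)/s-.5+o[1]])
zs=m(5.4,(220,240));zt=m(6,(290,140));ys=m(4,(230,100));yt=m(4,(150,180)); yt0=yt
H=[(S,(-.046,-.079,.008),zs(132,450),1),(S,(.046,-.079,.008),zs(335,536),1),(S,(.046,.079,.008),zs(480,186),1),
(T,(-.046,.079,.008),zt(113,447),1),(T,(-.046,-.079,.008),zt(500,408),1),(T,(.046,.079,.008),zt(76,276),1)]
C=[(S,(-.02,.05,.112),zs(317,105),1),(S,(.02,.05,.112),zs(405,146),1),(S,(-.02,-.05,.112),zs(210,335),1),(S,(.02,-.05,.112),zs(312,375),1),
(T,(.02,.05,.112),zt(172,140),1),(T,(-.02,.05,.112),zt(188,212),1),(T,(.02,-.05,.112),zt(437,118),1),(T,(-.02,-.05,.112),zt(447,190),1)]
B=[(S,(-.06,.085,.01),ys(78,217),1),(S,(.06,.085,.01),ys(245,185),1),(S,(.06,-.085,.01),ys(315,383),1),(S,(-.06,-.085,.01),ys(130,422),1),
(S,(.04,.06,.138),ys(235,80),1),(S,(.04,-.06,.138),ys(290,238),1),
(T,(.06,.085,.01),yt(50,330),1),(T,(-.06,.085,.01),yt(160,466),1),(T,(-.06,-.085,.01),yt(360,282),1),(T,(.06,-.085,.01),yt(255,155),1),
(T,(.04,.06,.138),yt(55,183),1),(T,(.04,-.06,.138),yt(215,52),1)]
if __name__=="__main__":
  for n,o,x0 in (("H",H,(.52,-.14,-.3)),("C",C,(.52,-.14,-.3)),("B",B,(.49,.19,.2))):
    p,e=fit(o,x0);print(n,np.round(p,4));print(np.round(e,1).tolist())
    for f in (S,T):
        pp,ee=fit([q for q in o if q[0] is f],x0); print("  single",np.round(pp,4))
E
python3 fit0.py
```

```text
H [ 0.5199 -0.1399 -0.3177  0.001  -0.3206  0.4159 -0.1313]
[[-1.5, -0.2], [0.8, 0.9], [0.2, -0.2], [-0.7, 0.8], [1.4, 0.0], [-0.8, -0.6]]
  single [ 0.5198 -0.1386 -0.3164  0.0017  0.1   ]
  single [ 0.5203 -0.1421 -0.3212  0.0051  0.1689]
C [ 0.5201 -0.1406 -0.3329  0.401   0.1366  0.3302  0.7047]
[[-0.1, -1.2], [2.0, -1.3], [-0.9, 0.7], [-0.6, 1.6], [-0.5, -0.7], [-0.1, 0.5], [-0.8, -0.8], [1.7, 0.2]]
  single [ 0.5212 -0.1402 -0.3239 -0.0314  0.2011]
  single [ 0.5177 -0.1404 -0.3491  0.0098  0.1003]
B [ 0.499   0.1994  0.3243 -0.6613  3.4874 -1.3852  0.2494]
[[-0.7, -1.1], [0.3, -1.5], [0.7, 0.2], [0.8, 0.3], [-0.2, 0.6], [-0.1, -0.4], [-6.3, -0.3], [-0.1, 2.2], [11.9, -0.9], [3.2, -0.7], [-5.7, 0.6], [2.8, -0.1]]
  single [ 0.4978  0.1892  0.3178 -0.033   0.2592]
  single [ 0.5033  0.2035  0.3473 -0.112   0.6432]
```

```bash
sed -i 's|^H=|yt=lambda x,y:np.array([(x+.5)*.3-.5+150,(y+.5)/4-.5+180])\nH=|' fit0.py; python3 fit0.py | sed -n '/^B/,$p'
python3 - <<'E'
from fit0 import *
p,e=fit(B,(.49,.19,.2))
# tip x estimate
for f,uvs in ((S,(ys(85,97),ys(128,250))),(T,(yt(310,130),yt(142,275)))):
  for uv in uvs:
    q=atz(f,uv-0,.157); d=q[:2]-p[:2]; c,s=np.cos(p[2]),np.sin(p[2]); print(np.round([c*d[0]+s*d[1],-s*d[0]+c*d[1]],4))
print(R.from_rotvec([1.98707415,0.43039895,-1.98809878]).as_matrix().round(3))
E
```

```text
B [ 0.4958  0.1875  0.3159  0.6688 -0.1576  0.7418  1.0631]
[[-0.8, -1.5], [0.5, -1.7], [0.4, 0.7], [0.0, 0.6], [-0.3, 0.6], [-0.6, 0.2], [-1.0, -0.7], [-0.4, 2.0], [1.7, -0.7], [-1.7, -0.7], [0.0, 0.2], [0.5, -0.1]]
  single [ 0.4978  0.1892  0.3178 -0.033   0.2592]
  single [0.4929 0.1867 0.3114 0.0983 0.2997]
[-0.0505  0.0531]
[-0.0503 -0.0601]
[-0.0531 -0.0592]
[-0.0522  0.0603]
[[-0.001  0.412 -0.911]
 [ 0.002 -0.911 -0.412]
 [-1.    -0.002  0.   ]]
```

```bash
cat >> h.py <<'E'
def target(yaw): # tool x down, tool y along (cos yaw, sin yaw)
    y=np.array([np.cos(yaw),np.sin(yaw),0]);x=np.array([0,0,-1.]);return np.column_stack([x,y,np.cross(x,y)])
def plan(o,P,yaw):
    A=R.from_rotvec(o["orientation"]).as_matrix(); 
    print("shift mm",np.round(A.T@(np.array(P)-o["tcp_pos"])*1000,1),"turn",np.round(R.from_matrix(A.T@target(yaw)).as_rotvec(),4))
E
python3 - <<'E'
from h import *
from bench import r
plan(r.get_obs(),(.52,-.14,.197),-.32)
D=pickle.load(open("d0.pkl","rb"));print(atz(D["scene"],(345,400),0),atz(D["scene"],(360,293),.25))
E
```

```text
shift mm [   0.8 -333.1 -416.1] turn [-8.26e-01 -0.00e+00  1.00e-04]
[ 0.67196392 -0.33706139  0.        ] [ 0.65408495 -0.1924543   0.25      ]
```

apply_moves:
  commands:
    - [85,0,-333,-416,-0.826,0,0]
    - [85,0,-333,-416,-0.826,0,0]
    - [85,0,-333,-416,-0.826,0,0]
    - [85,0,-333,-416,-0.826,0,0]
    - [85,0,-333,-416,-0.826,0,0]
    - [85,0,-333,-416,-0.826,0,0]
    - [85,0,-333,-416,-0.826,0,0]
    - [85,0,-333,-416,-0.826,0,0]
    - [85,0,-333,-416,-0.826,0,0]
    - [85,0,-333,-416,-0.826,0,0]
    - [85,0,-333,-416,-0.826,0,0]
    - [85,0,-333,-416,-0.826,0,0]
    - [85,0,-333,-416,-0.826,0,0]
    - [85,0,-333,-416,-0.826,0,0]
  force: 50

```text
clock: 2.3
tcp_pos: [0.5193, -0.1418, 0.1977]
orientation: [1.442, 1.039, -1.443]
contact_force: [-0.4, -0.2, 0.8]
grip_width: 0.0847
```

```bash
cat > look.py <<'E'
import sys
from h import *
from bench import r,grab_frame
n,su,sv,tu,tv=sys.argv[1],*map(int,sys.argv[2:6])
S=grab_frame("scene");T=grab_frame("top");pickle.dump({"scene":S,"top":T},open(n+".pkl","wb"))
k=lambda f,u,v:cv2.resize(f["pixels"][v:v+100,u:u+100,::-1],(400,400),interpolation=cv2.INTER_CUBIC)
cv2.imwrite(f"pics/{n}.png",np.hstack([k(S,su,sv),k(T,tu,tv)]))
E
python3 look.py d1 230 240 290 130; python3 - <<'E'
from h import *
from bench import r
o=r.get_obs();print(o["clock"],o["tcp_pos"],o["contact_force"],o["joints"])
plan(o,(.52,-.14,.074),-.32)
E
```

```text
2.4 [ 0.51936055 -0.14195493  0.19775511] [ 0.76826267 -0.79869375  0.00691818] [ 0.46708715  0.27957346 -0.37868353  1.86178826  0.12055284  1.02263258
 -0.28413462]
shift mm [123.8   0.   -2.1] turn [-0.0029  0.0007  0.0001]
```

View pics/d1.png

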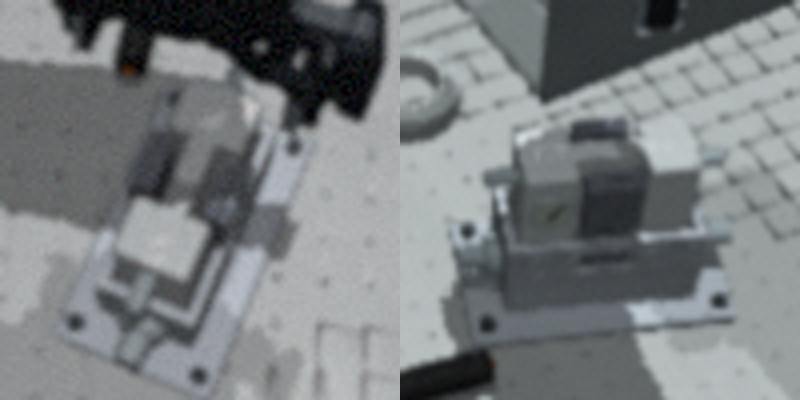

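apply_moves:
  commands:
    - [85,40,0,-2,-0.003,0,0]
    - [85,70,0,-2,-0.003,0,0]
    - [85,90,0,-2,-0.003,0,0]
    - [85,110,0,-2,-0.003,0,0]
    - [85,124,0,-2,-0.003,0,0]
    - [85,124,0,-2,-0.003,0,0]
    - [85,124,0,-2,-0.003,0,0]

```text
clock: 3.1
tcp_pos: [0.5208, -0.1388, 0.0742]
orientation: [1.439, 1.041, -1.439]
contact_force: [0.5, -0.1, 1.0]
grip_width: 0.0851
```

```bash
python3 look.py d2 230 240 290 130; python3 - <<'E'
from h import *
from bench import r
o=r.get_obs();print(o["clock"],o["tcp_pos"],o["contact_force"],o["moment"])
plan(o,(.52,-.14,.074),-.32)
E
```

```text
3.2 [ 0.52147908 -0.1386306   0.0748947 ] [1.08302268 0.55040893 1.2420151 ] [-0.02000963  0.02462043 -0.01252364]
shift mm [ 0.9 -1.   1.8] turn [ 0.0026 -0.0001 -0.0019]
```

View pics/d2.png

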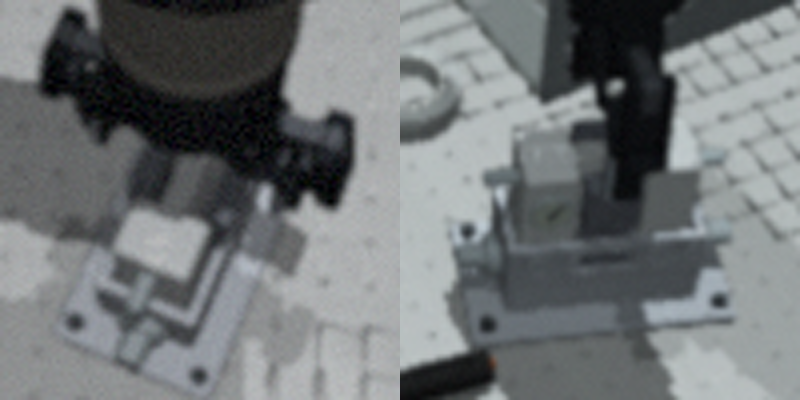

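```bash
python3 - <<'E'
from h import *
D=pickle.load(open("d2.pkl","rb"));T=D["top"]
c,s=np.cos(-.32),np.sin(-.32)
for l in [(-.027,.016,.075),(-.027,-.016,.075),(-.0425,.011,.080),(-.0425,-.011,.080),(-.057,.011,.08),(-.057,-.011,.080)]:
    uv=proj(T,[.52+c*l[0]-s*l[1],-.14+s*l[0]+c*l[1],l[2]])[0]; print(l,np.round((uv-[290,130])*4+[400,0]))
E
```

```text
(-0.027, 0.016, 0.075) [580. 228.]
(-0.027, -0.016, 0.075) [636. 222.]
(-0.0425, 0.011, 0.08) [595. 243.]
(-0.0425, -0.011, 0.08) [634. 239.]
(-0.057, 0.011, 0.08) [601. 263.]
(-0.057, -0.011, 0.08) [640. 259.]
```

```bash
python3 - <<'E'
from h import *
D=pickle.load(open("d2.pkl","rb"))
c,s=np.cos(-.32),np.sin(-.32)
out=[]
for n,(u,v) in (("top",(405-100+0,110)),("scene",(225,220))):
    f=D[n]; w=80;u=310 if n=="top" else 235; v=120 if n=="top" else 250
    im=np.clip(cv2.resize(f["pixels"][v:v+w,u:u+w,::-1],(400,400),interpolation=cv2.INTER_CUBIC).astype(float)*2.2,0,255).astype(np.uint8)
    for sx,col in((-1,(0,0,255)),(1,(0,255,0))):
      for z in(.075,.088,.1):
        for y in (-.011,.011):
          l=(sx*.0425,y,z);uv=proj(f,[.52+c*l[0]-s*l[1],-.14+s*l[0]+c*l[1],l[2]])[0]
          cv2.circle(im,tuple(int(a) for a in (uv-[u,v]+.5)*5),3,col,-1)
    out.append(im)
cv2.imwrite("pics/d2z.png",np.hstack(out))
E
```

```text
(no output)
```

View pics/d2z.png

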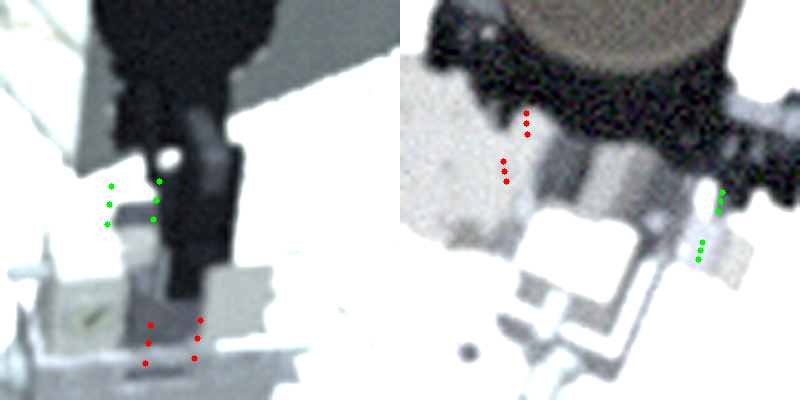

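```bash
python3 - <<'E'
from h import *
D=pickle.load(open("d2.pkl","rb"))
c,s=np.cos(-.32),np.sin(-.32)
out=[]
for n in ("top","scene"):
    f=D[n]; w=160;u=270 if n=="top" else 195; v=20 if n=="top" else 180
    im=np.clip(cv2.resize(f["pixels"][v:v+w,u:u+w,::-1],(400,400),interpolation=cv2.INTER_CUBIC).astype(float)*2.2,0,255).astype(np.uint8)
    for z in np.arange(.075,.36,.02):
          l=(0,0,z);uv=proj(f,[.5212-.0+c*l[0]-s*l[1],-.1387+s*l[0]+c*l[1],l[2]])[0]
          cv2.circle(im,tuple(int(a) for a in (uv-[u,v]+.5)*2.5),2,(0,0,255),-1)
    for z,col in((.147,(0,255,0)),(.16,(255,255,0))):
      q=[]
      for a,b in((-1,-1),(-1,1),(1,1),(1,-1)):
          l=(a*.0425,b*.038,z);uv=proj(f,[.5212+c*l[0]-s*l[1],-.1387+s*l[0]+c*l[1],l[2]])[0]
          q.append((uv-[u,v]+.5)*2.5)
      cv2.polylines(im,[np.int32(q)],True,col)
    out.append(im)
cv2.imwrite("pics/d2y.png",np.hstack(out))
E
```

```text
(no output)
```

View pics/d2y.png

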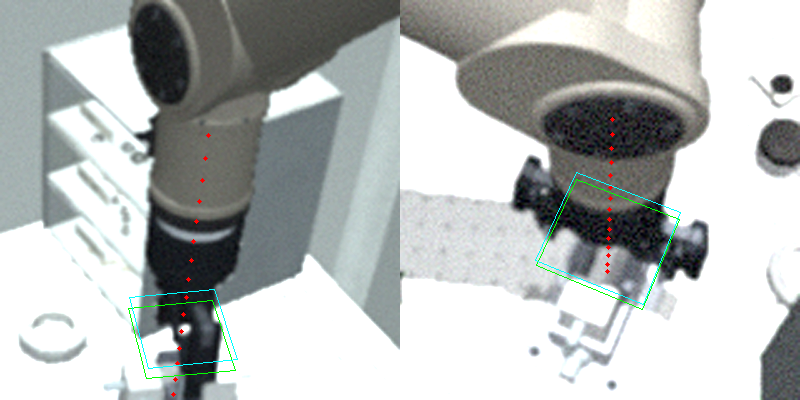

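```bash
cat >> h.py <<'E'
def tri(f,a,g,b):
    p,d=ray(f,a);q,e=ray(g,b);A=np.column_stack([d,-e]);t=np.linalg.lstsq(A,q-p,rcond=None)[0]
    x,y=p+t[0]*d,q+t[1]*e;return (x+y)/2,np.linalg.norm(x-y)
E
python3 - <<'E'
from h import *
D=pickle.load(open("d2.pkl","rb"));S,T=D["scene"],D["top"]
for a in((256,276),(255,272),(250,268)):
  x,e=tri(S,a,T,(346.5,179.6)); d=x[:2]-[.5212,-.1387];c,s=np.cos(-.32),np.sin(-.32)
  print(x.round(4),round(e,4),"local",np.round([c*d[0]+s*d[1],-s*d[0]+c*d[1]],4))
f=S["pixels"][255:320,230:315,::-1]; g=T["pixels"][130:200,310:390,::-1]
t=lambda x:np.uint8(255*(cv2.resize(x,(400,400),interpolation=cv2.INTER_CUBIC)/255.)**.4)
cv2.imwrite("pics/d2w.png",np.hstack([t(f),t(g)]))
E
```

```text
[ 0.4781 -0.1294  0.1147] 0.0016 local [-0.0438 -0.0047]
[ 0.4747 -0.1248  0.1214] 0.0016 local [-0.0485 -0.0014]
[ 0.4661 -0.12    0.1316] 0.0014 local [-0.0582  0.0004]
```

View pics/d2w.png

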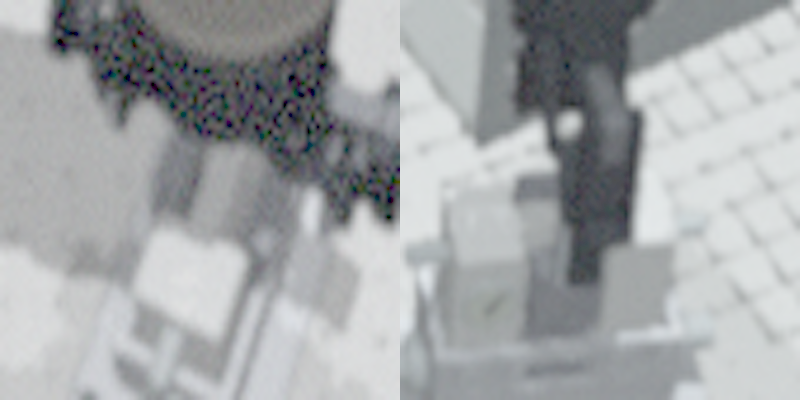

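```bash
python3 look.py d3 230 240 290 130; python3 - <<'E'
from h import *
from bench import r
o=r.get_obs();print(o["clock"],o["tcp_pos"],o["contact_force"],o["joints"])
E
```

```text
3.3 [ 0.52142065 -0.13849338  0.07484682] [ 0.57684566  0.70674095 -0.30033065] [ 0.42595949  0.43405955 -0.35060707  1.97044603  0.20950664  0.76965455
 -0.36285553]
```

View pics/d3.png

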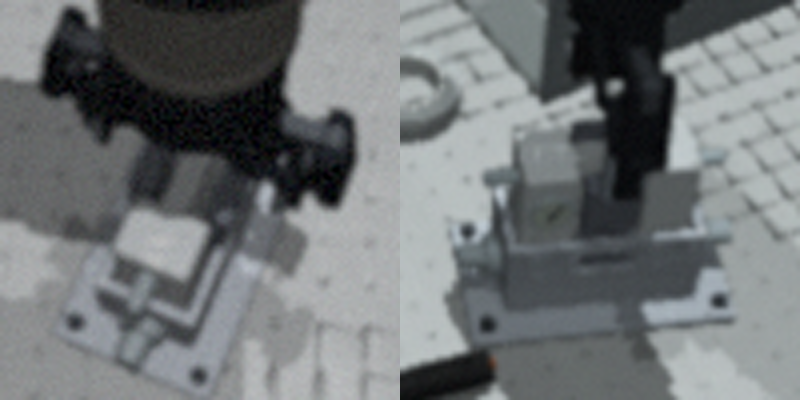

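apply_moves:
  commands:
    - [85,6,-1,1,0,0,0]
    - [85,12,-1,1,0,0,0]
    - [85,12,-1,1,0,0,0]

```text
clock: 3.6
tcp_pos: [0.5185, -0.1388, 0.0608]
orientation: [1.438, 1.044, -1.44]
contact_force: [0.0, 0.1, -0.0]
grip_width: 0.085
```

```bash
python3 look.py d4 230 240 290 130; python3 - <<'E'
from h import *
from bench import r
o=r.get_obs();print(o["clock"],o["tcp_pos"],o["contact_force"])
D=pickle.load(open("d4.pkl","rb"));S,T=D["scene"],D["top"]
f=S["pixels"][255:320,230:315,::-1]; g=T["pixels"][130:200,310:390,::-1]
t=lambda x:np.uint8(255*(cv2.resize(x,(400,400),interpolation=cv2.INTER_CUBIC)/255.)**.4)
cv2.imwrite("pics/d4w.png",np.hstack([t(f),t(g)]))
E
```

```text
3.7 [ 0.51909046 -0.13881547  0.06145191] [ 0.78038958 -0.2051532  -0.56439619]
```

View pics/d4w.png

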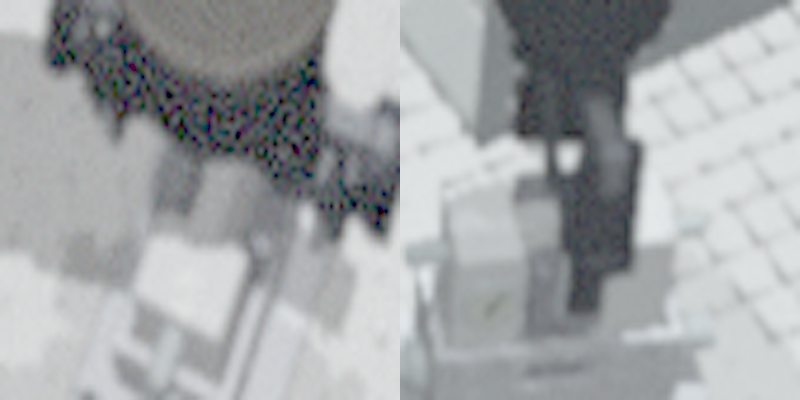

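```bash
cat > ov.py <<'E'
from h import *
import sys
n,dz,dy,tx,ty,tz=sys.argv[1],*map(float,sys.argv[2:7])
D=pickle.load(open(n+".pkl","rb"));c,s=np.cos(-.32),np.sin(-.32);out=[]
for k,u,v in(("scene",225,245),("top",305,110)):
    f=D[k]; im=np.uint8(255*(cv2.resize(f["pixels"][v:v+90,u:u+90,::-1],(400,400),interpolation=cv2.INTER_CUBIC)/255.)**.45)
    for sx,col in((-1,(0,0,255)),(1,(0,200,0))):
        B=[(sx*x,y+dy,tz+dz+z) for z in(0,.05) for x,y in((.0425,-.011),(.0425,.011),(.057,.011),(.057,-.011))]
        P=[np.int32((proj(f,[tx+c*l[0]-s*l[1],ty+s*l[0]+c*l[1],l[2]])[0]-[u,v]+.5)*400/90) for l in B]
        for i,j in((0,1),(1,2),(2,3),(3,0),(4,5),(5,6),(6,7),(7,4),(0,4),(1,5),(2,6),(3,7)): cv2.line(im,tuple(map(int,P[i])),tuple(map(int,P[j])),col,1)
    out.append(im)
cv2.imwrite(sys.argv[7],np.hstack(out))
E
python3 ov.py d4 .013 0 .519 -.1388 .0612 pics/o1.png;python3 ov.py d4 .035 0 .519 -.1388 .0612 pics/o2.png
```

```text
(no output)
```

View pics/o1.png

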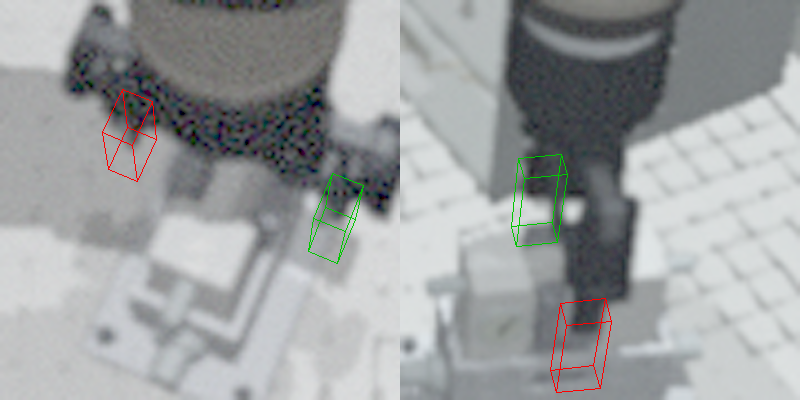

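View pics/o2.png

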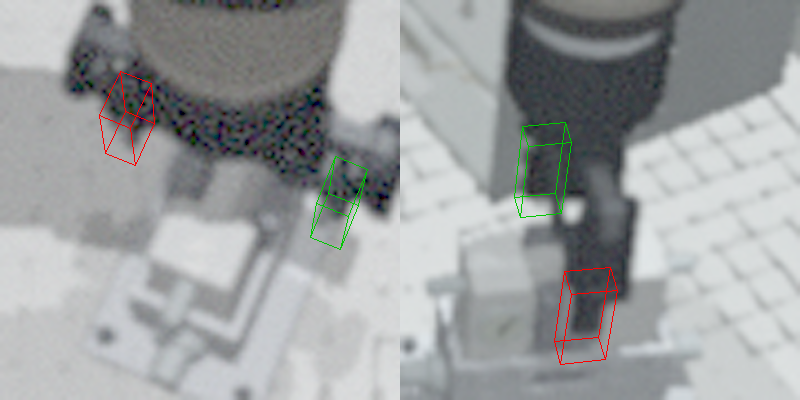

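```bash
python3 - <<'E'
from h import *
D=pickle.load(open("d4.pkl","rb"));out=[]
for k,u,v in(("scene",235,255),("top",320,140)):
    g=D[k]["pixels"][v:v+60,u:u+80,::-1].astype(float)
    lo,hi=20,200
    g=np.clip((g-lo)/(hi-lo),0,1)**.6*255
    out.append(cv2.resize(np.uint8(g),(800,600),interpolation=cv2.INTER_CUBIC))
cv2.imwrite("pics/e1.png",out[0]);cv2.imwrite("pics/e2.png",out[1])
E
```

```text
(no output)
```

View pics/e1.png

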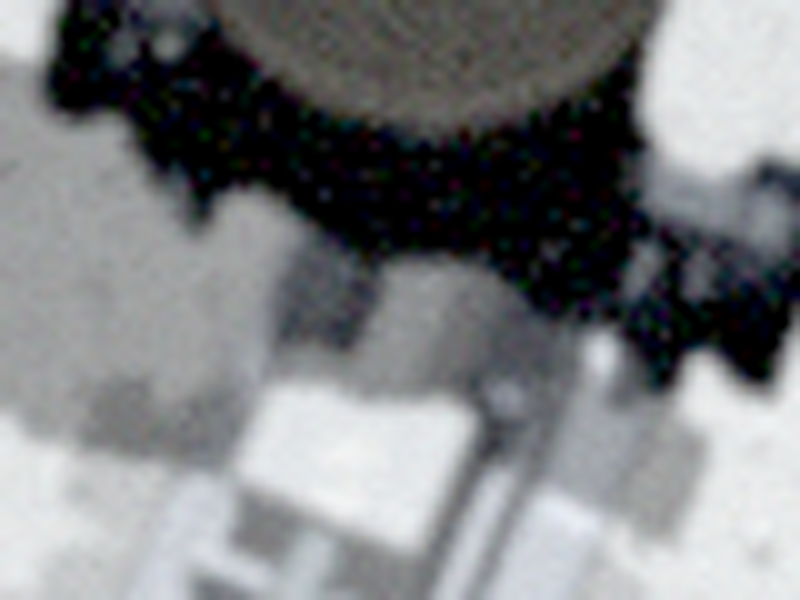

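View pics/e2.png

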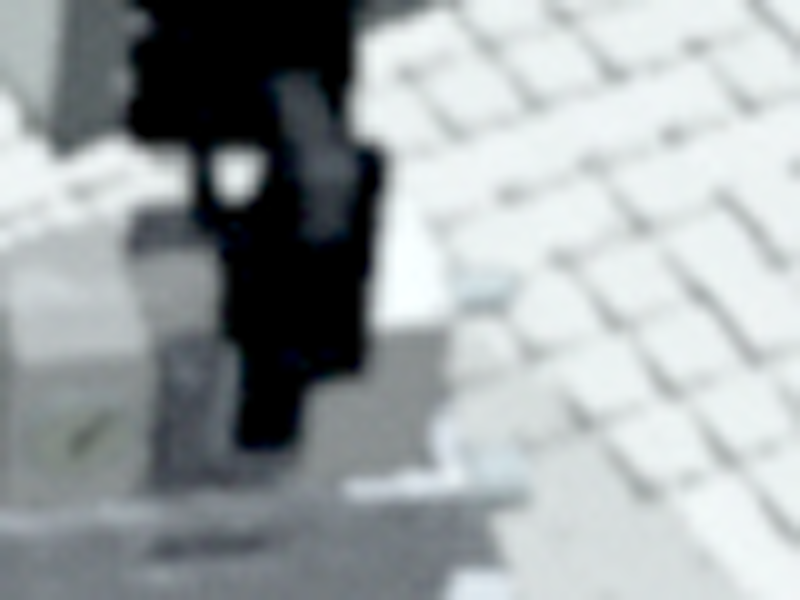

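```bash
python3 - <<'E'
from h import *
D=pickle.load(open("d4.pkl","rb"));S,T=D["scene"],D["top"]
c,s=np.cos(-.32),np.sin(-.32)
n=np.array([c,s,0]);o=np.array([.519,-.1388,0])
def pl(f,uv,lx):
    p,d=ray(f,uv);t=(lx-n@(p-o))/(n@d);x=p+t*d;e=x-o;return np.round([-s*e[0]+c*e[1],x[2]],4)
for lx in(-.0425,-.05,-.06):
    print(lx,"pad",pl(T,(344,184),lx),pl(T,(350,184),lx),"link",pl(T,(343,177),lx),pl(T,(357,177),lx),"scene L",pl(S,(254.5,277),lx),pl(S,(250,273),lx))
    print("   scene R",pl(S,(301,293),-lx),pl(S,(312,293),-lx))
E
```

```text
-0.0425 pad [0.0012 0.1024] [-0.0124  0.1004] link [0.0058 0.1257] [-0.0253  0.1212] scene L [-0.0102  0.123 ] [-0.024   0.1812]
   scene R [ 0.0561 -0.0747] [ 0.4068 -1.1382]
-0.05 pad [0.0037 0.1114] [-0.0096  0.1094] link [0.0083 0.1344] [-0.0224  0.1299] scene L [0.0023 0.0816] [-0.0123  0.1431]
   scene R [0.0098 0.0752] [ 0.3035 -0.8155]
-0.06 pad [0.0072 0.1233] [-0.0059  0.1213] link [0.0117 0.146 ] [-0.0185  0.1416] scene L [0.019  0.0264] [0.0033 0.0924]
   scene R [-0.0519  0.2749] [ 0.1658 -0.3851]
```

apply_moves:
  commands:
    - [62,0,0,0,0,0,0]
    - [62,0,0,0,0,0,0]
    - [62,0,0,0,0,0,0]
    - [62,0,0,0,0,0,0]

```text
clock: 4.1
tcp_pos: [0.5194, -0.1389, 0.0619]
orientation: [1.439, 1.042, -1.439]
contact_force: [-0.1, -0.9, 0.1]
grip_width: 0.0621
```

```bash
python3 look.py d5 230 240 290 130; python3 - <<'E'
from h import *
D=pickle.load(open("d5.pkl","rb"));out=[]
for k,u,v in(("scene",235,255),("top",320,140)):
    g=D[k]["pixels"][v:v+60,u:u+60,::-1].astype(float)
    lo,hi=20,200
    g=np.clip((g-lo)/(hi-lo),0,1)**.6*255
    out.append(cv2.resize(np.uint8(g),(400,400),interpolation=cv2.INTER_CUBIC))
cv2.imwrite("pics/e3.png",np.hstack(out))
E
```

```text
(no output)
```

View pics/e3.png

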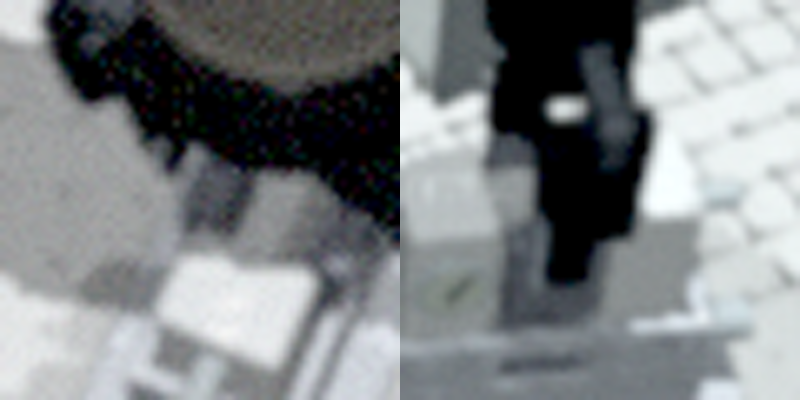

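apply_moves:
  commands:
    - [30,0,0,0,0,0,0]
    - [30,0,0,0,0,0,0]
    - [30,0,0,0,0,0,0]
    - [30,0,0,0,0,0,0]
    - [30,0,0,0,0,0,0]
    - [30,0,0,0,0,0,0]
  force: 60

```text
clock: 4.8
tcp_pos: [0.5203, -0.1391, 0.0637]
orientation: [1.44, 1.04, -1.438]
contact_force: [-4.7, 1.0, 17.3]
grip_width: 0.0313
```

```bash
python3 look.py d5 230 240 290 130; python3 - <<'E'
from h import *
from bench import r
o=r.get_obs();print(o["clock"],o["tcp_pos"],o["contact_force"],o["moment"],o["grip_width"])
D=pickle.load(open("d5.pkl","rb"));out=[]
for k,u,v in(("scene",235,255),("top",320,140)):
    g=D[k]["pixels"][v:v+60,u:u+60,::-1].astype(float)
    lo,hi=20,200
    g=np.clip((g-lo)/(hi-lo),0,1)**.6*255
    out.append(cv2.resize(np.uint8(g),(400,400),interpolation=cv2.INTER_CUBIC))
cv2.imwrite("pics/e4.png",np.hstack(out))
E
```

```text
4.9 [ 0.52027248 -0.13902349  0.06368302] [-4.3448444   0.76237754 15.89630016] [ 0.18297464  1.03541348 -0.0996306 ] 0.031217057594233186
```

View pics/e4.png

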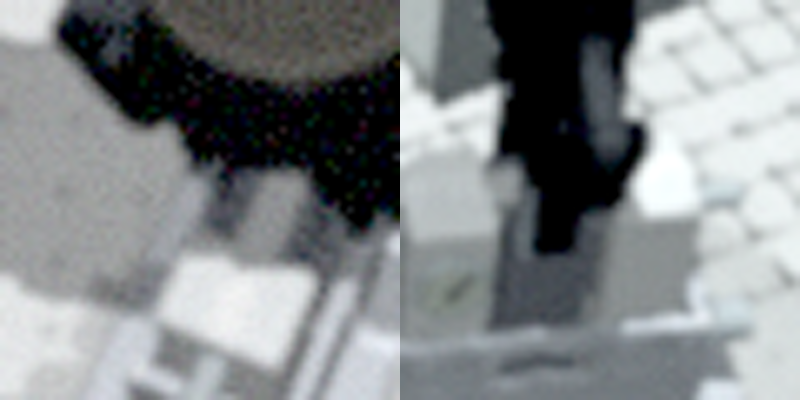

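apply_moves:
  commands:
    - [66,0,0,0,0,0,0]
    - [66,0,0,0,0,0,0]
    - [66,0,0,0,0,0,0]
    - [66,0,0,0,0,0,0]
    - [66,6,0,0,0,0,0]
    - [66,12,0,0,0,0,0]
    - [66,12,0,0,0,0,0]
    - [66,12,0,0,0,0,0]

```text
clock: 5.7
tcp_pos: [0.5191, -0.1388, 0.0494]
orientation: [1.439, 1.043, -1.439]
contact_force: [-0.4, -0.2, -0.5]
grip_width: 0.0655
```

```bash
cat > en.py <<'E'
from h import *
import sys
from bench import r
o=r.get_obs();print(o["clock"],o["tcp_pos"],o["contact_force"].round(1),o["moment"].round(2),o["grip_width"])
D=pickle.load(open(sys.argv[1]+".pkl","rb"));out=[]
for k,u,v in(("scene",235,255),("top",320,140)):
    g=D[k]["pixels"][v:v+60,u:u+60,::-1].astype(float)
    g=np.clip((g-20)/180,0,1)**.6*255
    out.append(cv2.resize(np.uint8(g),(400,400),interpolation=cv2.INTER_CUBIC))
cv2.imwrite("pics/"+sys.argv[1]+"e.png",np.hstack(out))
E
python3 look.py d6 230 240 290 130; python3 en.py d6
```

```text
5.8 [ 0.51945654 -0.13889593  0.04980133] [ 0.4  0.1 -0.6] [ 0.02 -0.01 -0.02] 0.06614667397758212
```

View pics/d6e.png

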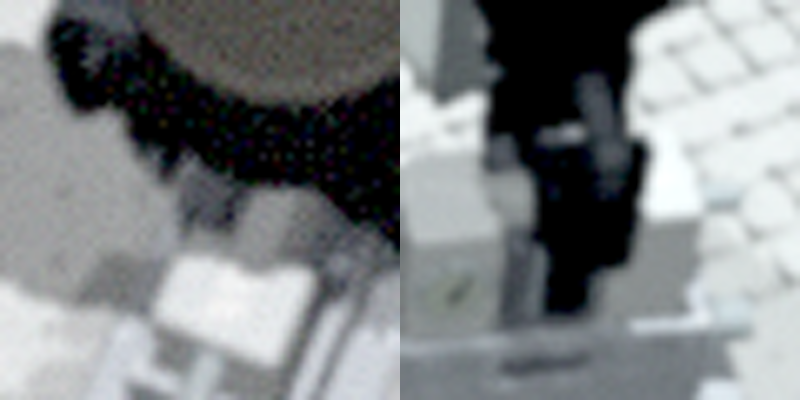

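apply_moves:
  commands:
    - [66,3,0,0,0,0,0]
    - [66,3,0,0,0,0,0]
    - [30,3,0,0,0,0,0]
    - [30,3,0,0,0,0,0]
    - [30,3,0,0,0,0,0]
    - [30,3,0,0,0,0,0]
    - [30,3,0,0,0,0,0]
    - [30,3,0,0,0,0,0]
  force: 60

```text
clock: 6.6
tcp_pos: [0.5194, -0.1388, 0.0487]
orientation: [1.438, 1.041, -1.439]
contact_force: [-6.4, 2.6, 19.9]
grip_width: 0.0315
```

```bash

python3 look.py d7 230 240 290 130; python3 en.py d7
```

```text
6.7 [ 0.51940648 -0.13882986  0.04869395] [-6.   1.3 19.1] [ 0.35  1.62 -0.03] 0.03179450000373223
```

View pics/d7e.png

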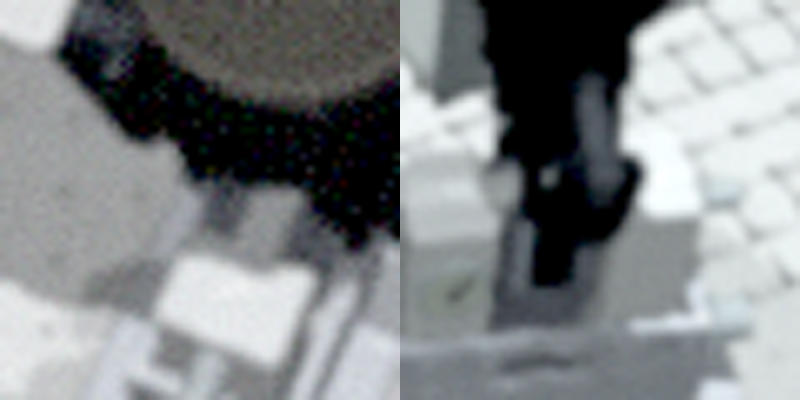

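apply_moves:
  commands:
    - [66,0,0,0,0,0,0]
    - [66,0,0,0,0,0,0]
    - [66,0,0,0,0,0,0]
    - [66,0,0,0,0,0,0]
    - [66,5,0,0,0,0,0]
    - [66,10,0,0,0,0,0]
    - [66,10,0,0,0,0,0]
    - [66,10,0,0,0,0,0]

```text
clock: 7.5
tcp_pos: [0.5191, -0.1388, 0.0364]
orientation: [1.439, 1.043, -1.439]
contact_force: [0.1, -0.8, -0.6]
grip_width: 0.0662
```

```bash

python3 look.py d8 230 240 290 130; python3 en.py d8
```

```text
7.6 [ 0.51942182 -0.13888606  0.03679057] [ 0.3 -0.  -0.4] [-0.02  0.02  0.01] 0.06630801721557851
```

View pics/d8e.png

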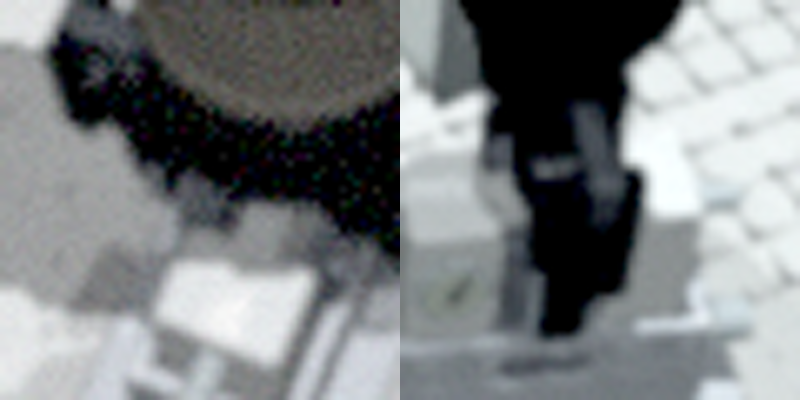

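apply_moves:
  commands:
    - [30,0,0,0,0,0,0]
    - [30,0,0,0,0,0,0]
    - [30,0,0,0,0,0,0]
    - [30,0,0,0,0,0,0]
    - [30,0,0,0,0,0,0]
    - [30,0,0,0,0,0,0]
  force: 50

```text
clock: 8.2
tcp_pos: [0.5193, -0.1388, 0.0383]
orientation: [1.438, 1.042, -1.439]
contact_force: [-5.9, 0.9, 15.1]
grip_width: 0.0338
```

```bash

python3 look.py d9 230 240 290 130; python3 en.py d9
```

```text
8.3 [ 0.51930996 -0.13879626  0.03831917] [-6.6  2.3 15.5] [ 0.35  1.34 -0.05] 0.03416636851026262
```

View pics/d9e.png

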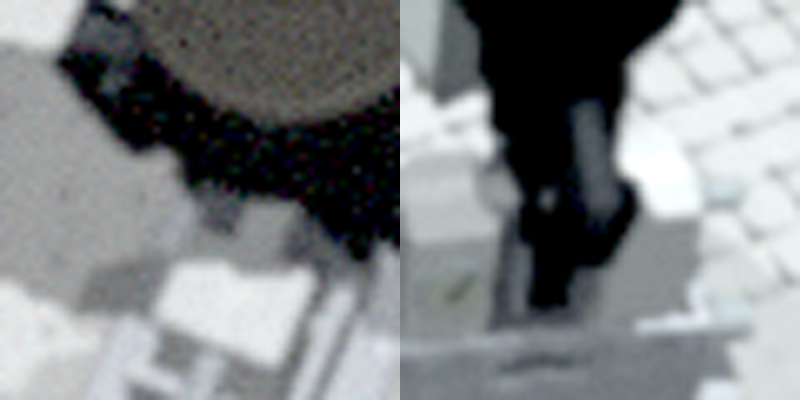

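apply_moves:
  commands:
    - [30,-3,0,0,0,0,0]
    - [30,-6,0,0,0,0,0]
    - [30,-9,0,0,0,0,0]
    - [30,-12,0,0,0,0,0]
    - [30,-15,0,0,0,0,0]
    - [30,-15,0,0,0,0,0]
  force: 60

```text
clock: 8.9
tcp_pos: [0.5197, -0.1389, 0.0522]
orientation: [1.439, 1.042, -1.438]
contact_force: [0.4, -0.6, -3.8]
grip_width: 0.0322
```

```bash

python3 look.py d10 230 240 290 130; python3 en.py d10
```

```text
9.0 [ 0.51935852 -0.13894421  0.05180071] [-0.8  0.7 -3.6] [ 0.    0.07 -0.03] 0.031974714670312966
```

View pics/d10.png

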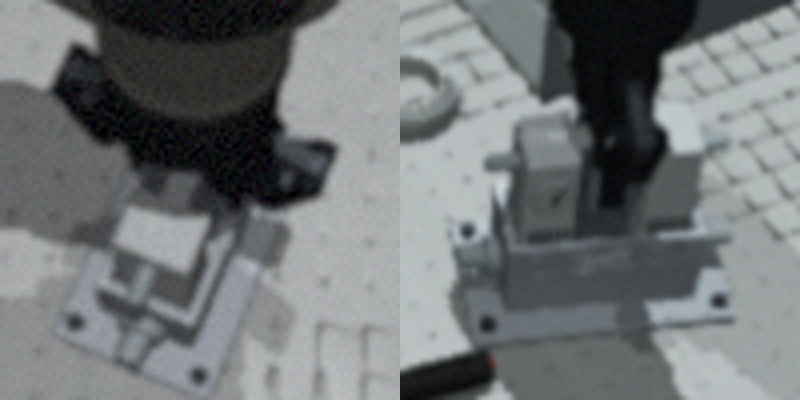

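apply_moves:
  commands:
    - [30,-10,0,0,0,0,0]
    - [30,-22,0,0,0,0,0]
    - [30,-36,0,0,0,0,0]
    - [30,-50,0,0,0,0,0]
    - [30,-70,0,0,0,0,0]
    - [30,-95,0,0,0,0,0]
    - [30,-120,0,0,0,0,0]
    - [30,-145,0,0,0,0,0]
    - [30,-160,0,0,0,0,0]
    - [30,-165,0,0,0,0,0]
    - [30,-165,0,0,0,0,0]

```text
clock: 10.1
tcp_pos: [0.5196, -0.139, 0.2179]
orientation: [1.439, 1.041, -1.438]
contact_force: [-0.1, -0.6, -3.2]
grip_width: 0.0323
```

```bash
python3 - <<'E'
from h import *
from bench import r,grab_frame
o=r.get_obs();print(o["clock"],o["tcp_pos"],o["contact_force"].round(1),o["moment"].round(2),o["grip_width"])
im=[grab_frame(k) for k in("scene","top")];pickle.dump(dict(zip(("scene","top"),im)),open("d11.pkl","wb"))
cv2.imwrite("pics/d11.png",np.hstack([cv2.resize(f["pixels"][100:350,160:410,::-1] if i==0 else f["pixels"][50:300,170:420,::-1],(400,400)) for i,f in enumerate(im)]))
plan(o,(.4965,.188,o["tcp_pos"][2]),.317)
E
```

```text
10.1 [ 0.51961218 -0.1389798   0.21793698] [-0.1 -0.6 -3.2] [-0.03 -0.01  0.05] 0.03234971750659667
shift mm [-2.000e-01 -1.239e+02 -3.035e+02] turn [-0.634   0.0007 -0.0017]
```

View pics/d11.png

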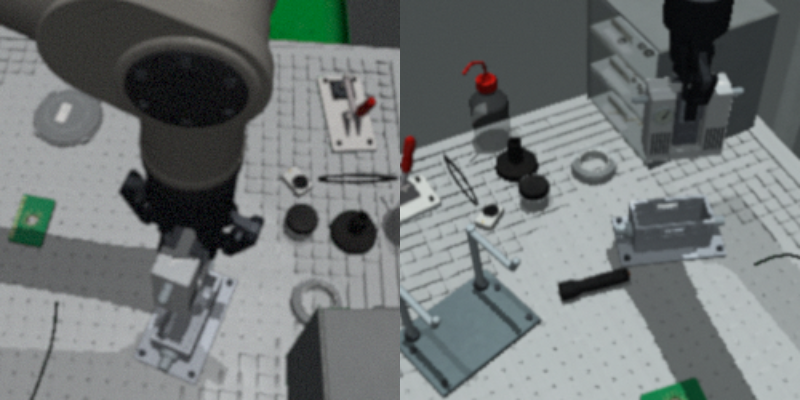

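apply_moves:
  commands:
    - [30,0,-6,-15,-0.03,0,0]
    - [30,0,-16,-40,-0.08,0,0]
    - [30,0,-29,-70,-0.15,0,0]
    - [30,0,-41,-100,-0.21,0,0]
    - [30,0,-53,-130,-0.27,0,0]
    - [30,0,-65,-160,-0.34,0,0]
    - [30,0,-78,-190,-0.4,0,0]
    - [30,0,-90,-220,-0.46,0,0]
    - [30,0,-102,-250,-0.52,0,0]
    - [30,0,-112,-275,-0.57,0,0]
    - [30,0,-120,-293,-0.61,0,0]
    - [30,0,-124,-303,-0.634,0,0]
    - [30,0,-124,-303,-0.634,0,0]
    - [30,0,-124,-303,-0.634,0,0]

```text
clock: 11.6
tcp_pos: [0.496, 0.1866, 0.2165]
orientation: [0.973, 1.342, -0.974]
contact_force: [0.1, -0.0, -2.6]
grip_width: 0.0321
```

```bash
python3 - <<'E'
from h import *
from bench import r,grab_frame
o=r.get_obs();print(o["clock"],o["tcp_pos"],o["contact_force"].round(1),o["moment"].round(2),o["grip_width"],o["joints"].round(2))
plan(o,(.4965,.188,o["tcp_pos"][2]),.317)
im=[grab_frame(k) for k in("scene","top")];pickle.dump(dict(zip(("scene","top"),im)),open("d12.pkl","wb"))
cv2.imwrite("pics/d12.png",np.hstack([cv2.resize(f["pixels"][60:220,210:370,::-1] if i==0 else f["pixels"][120:300,130:290,::-1],(400,400),interpolation=cv2.INTER_CUBIC) for i,f in enumerate(im)]))
E
```

```text
11.6 [0.49601367 0.18661114 0.21650665] [ 0.1 -0.  -2.6] [-0.05  0.01 -0.03] 0.032051770274720066 [ 0.08  0.29 -0.66  1.84  0.2   1.08 -0.35]
shift mm [-0.   0.9 -1.2] turn [-0.0011  0.0008  0.0007]
```

View pics/d12.png

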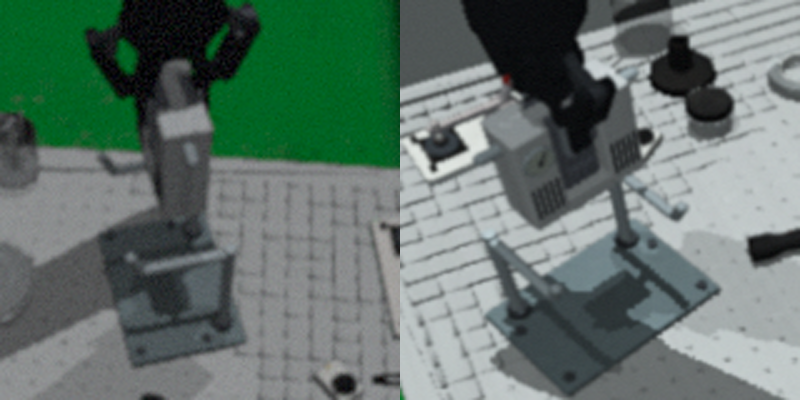

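```bash
cat > ovc.py <<'E'
from h import *
import sys
def overlay(n,x,y,z,yaw,out,su,sv,tu,tv,w=80,stand=(.4965,.188,.317)):
    D=pickle.load(open(n+".pkl","rb"));o=[]
    for k,u,v in(("scene",su,sv),("top",tu,tv)):
        f=D[k]; sc=400/w; im=np.uint8(255*(cv2.resize(f["pixels"][v:v+w,u:u+w,::-1],(400,400),interpolation=cv2.INTER_CUBIC)/255.)**.6)
        def L(a,b,p,col):
            q=[]
            for l in(a,b):
                c,s=np.cos(p[3]),np.sin(p[3])
                q.append(tuple(map(int,(proj(f,[p[0]+c*l[0]-s*l[1],p[1]+s*l[0]+c*l[1],p[2]+l[2]])[0]-[u,v]+.5)*sc)))
            cv2.line(im,*q,col,1)
        p=(x,y,z,yaw); X,Y=.02,.05
        for h in(0,.104):
            for a,b in(((-X,-Y),(-X,Y)),((-X,Y),(X,Y)),((X,Y),(X,-Y)),((X,-Y),(-X,-Y))): L((*a,h),(*b,h),p,(0,0,255))
        for a in((-X,-Y),(-X,Y),(X,Y),(X,-Y)): L((*a,0),(*a,.104),p,(0,0,255))
        for s in(1,-1): L((0,s*.05,.088),(0,s*.07,.088),p,(0,255,0))
        q=(stand[0],stand[1],0,stand[2])
        for s in(1,-1): L((.04,s*.06,.130),(-.045,s*.06,.130),q,(255,100,0));L((.04,s*.06,.130),(.04,s*.06,.01),q,(255,100,0));L((-.045,s*.06,.130),(-.05,s*.06,.157),q,(255,100,0))
        o.append(im)
    cv2.imwrite(out,np.hstack(o))
E
python3 -c "
from ovc import *
overlay('d12',.4962,.187,.188,.317,'pics/ov12.png',240,75,150,130,w=90)"
```

```text
(no output)
```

View pics/ov12.png

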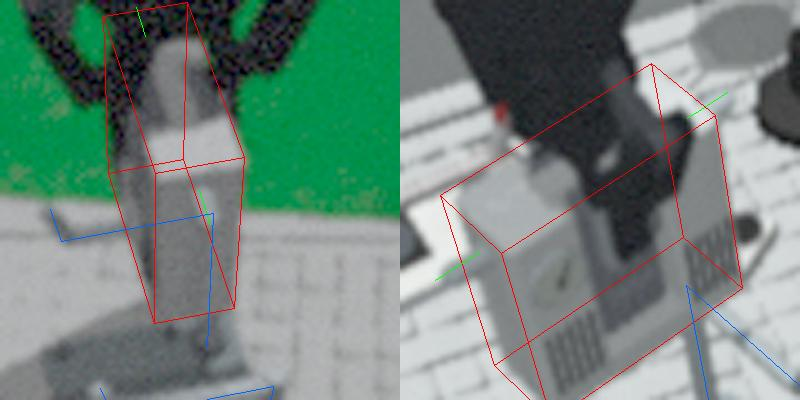

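```bash
python3 - <<'E'
from h import *
D=pickle.load(open("d12.pkl","rb"))
f=lambda k,u,v,w,h:np.uint8(255*(cv2.resize(D[k]["pixels"][v:v+h,u:u+w,::-1],(w*8,h*8),interpolation=cv2.INTER_CUBIC)/255.)**.6)
cv2.imwrite("pics/c1.png",f("scene",255,95,50,60));cv2.imwrite("pics/c2.png",f("top",152,140,80,75))
E
```

```text
(no output)
```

View pics/c1.png

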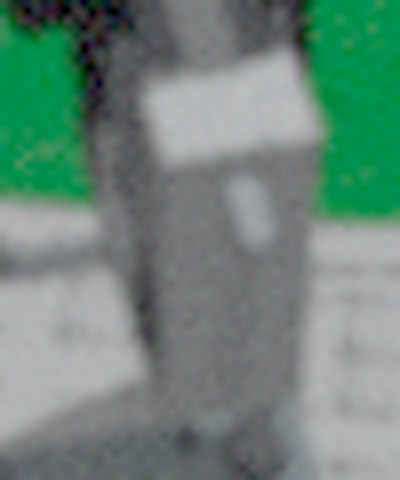

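View pics/c2.png

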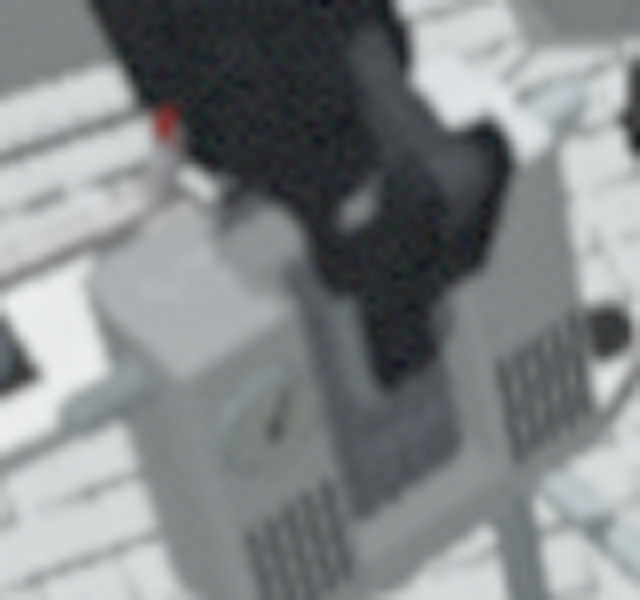

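```bash
cat > fitc.py <<'E'
from h import *
def fitc(obs,x0,sh=None,tilt=True):
    fr=[obs[0][0]]+[o[0] for o in obs if o[0] is not obs[0][0]][:1]
    def res(p,full=False):
        Rt=R.from_euler("ZYX",[p[3],p[5],p[4]]).as_matrix();out=[]
        for f,l,uv in obs:
            i=0 if f is fr[0] else 1
            out.append(proj(f,p[:3]+Rt@np.array(l))[0]+p[6+2*i:8+2*i]-uv)
        o=np.ravel(out); return o if full else np.r_[o,np.array(p[6:])/1.0,np.array(p[4:6])/.02]
    s=least_squares(res,list(x0)+[0]*6,loss="soft_l1"); return s.x,res(s.x,True).reshape(-1,2)
E
python3 - <<'E'
from fitc import *
D=pickle.load(open("d12.pkl","rb"));S,T=D["scene"],D["top"]
a=lambda x,y:np.array([(x+.5)/8-.5+255,(y+.5)/8-.5+95]);b=lambda x,y:np.array([(x+.5)/8-.5+152,(y+.5)/8-.5+140])
obs=[(S,(-.02,-.05,.104),a(165,168)),(S,(.02,-.05,.104),a(325,138)),(S,(0,-.07,.088),a(255,235)),
(T,(.02,.05,.104),b(98,278)),(T,(-.02,.05,.104),b(180,378)),(T,(-.02,-.05,.104),b(562,150)),(T,(-.02,-.05,0),b(602,405)),(T,(0,.07,.088),b(72,415)),(T,(0,-.07,.088),b(582,95)),(T,(-.02,.034,.078),b(270,422)),(T,(-.02,-.016,.065),b(463,440)),(T,(-.02,.016,.065),b(355,510))]
p,e=fitc(obs,(.496,.187,.188,.317));print(p.round(4));print(e.round(1).tolist())
E
```

```text
[ 0.4975  0.1853  0.184   0.3224  0.0057 -0.0107  0.0625 -0.7373  0.3377
  0.0901]
[[-0.4, -0.1], [-0.3, -0.2], [0.9, 2.8], [-3.0, 0.0], [0.7, 0.7], [0.5, -1.7], [0.8, 5.0], [-0.9, 2.1], [0.4, 0.1], [-0.1, 0.2], [0.0, -12.6], [-1.1, -11.6]]
```

```bash
python3 - <<'E'
from fitc import *
D=pickle.load(open("d12.pkl","rb"));S,T=D["scene"],D["top"]
a=lambda x,y:np.array([(x+.5)/8-.5+255,(y+.5)/8-.5+95]);b=lambda x,y:np.array([(x+.5)/8-.5+152,(y+.5)/8-.5+140])
obs=[(S,(-.02,-.05,.104),a(165,168)),(S,(.02,-.05,.104),a(325,138)),
(T,(-.02,.05,.104),b(180,378)),(T,(-.02,-.05,.104),b(562,150)),(T,(0,.07,.088),b(72,412)),(T,(0,-.07,.088),b(582,95)),(T,(-.023,.034,.078),b(270,422)),(S,(0,-.05,.088),a(240,180)),(T,(-.02,-.05,0),b(605,420))]
p,e=fitc(obs,(.496,.187,.188,.317));print(p.round(4));print(e.round(1).tolist())
E
python3 -c "
from ovc import *
overlay('d12',.4975,.186,.186,.320,'pics/ov12.png',240,75,150,130,w=90)"
```

```text
[ 4.997e-01  1.850e-01  1.850e-01  3.078e-01  1.000e-04 -1.730e-02
 -3.920e-02 -4.677e-01  2.004e-01 -2.490e-02]
[[-0.3, -0.3], [-0.1, -0.2], [-0.1, -0.3], [0.2, -2.4], [-1.7, 1.2], [0.3, -0.8], [0.2, 0.2], [0.4, 2.0], [0.1, 2.1]]
```

View pics/ov12.png

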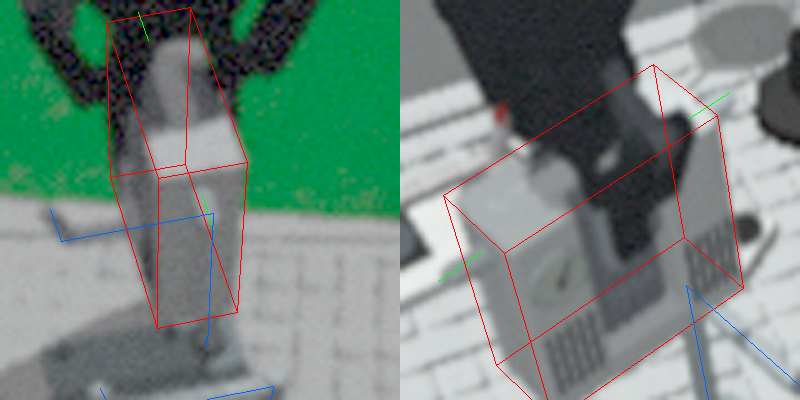

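apply_moves:
  commands:
    - [30,0,0,-2.5,0,0,0]
    - [30,15,0,-2.5,0,0,0]
    - [30,30,0,-2.5,0,0,0]
    - [30,40,0,-2.5,0,0,0]
    - [30,45,0,-2.5,0,0,0]
    - [30,45,0,-2.5,0,0,0]
    - [30,45,0,-2.5,0,0,0]

```text
clock: 12.4
tcp_pos: [0.4954, 0.1902, 0.1719]
orientation: [0.973, 1.343, -0.972]
contact_force: [0.8, -0.7, -2.3]
grip_width: 0.0323
```

```bash
python3 - <<'E'
from h import *
from bench import r,grab_frame
o=r.get_obs();print(o["clock"],o["tcp_pos"],o["contact_force"].round(1),o["moment"].round(2),o["grip_width"])
im=[grab_frame(k) for k in("scene","top")];pickle.dump(dict(zip(("scene","top"),im)),open("d13.pkl","wb"))
from ovc import overlay
t=o["tcp_pos"]
overlay('d13',t[0]+.0015,t[1]-.001,t[2]-.0305,.318,'pics/ov13.png',230,75,150,140,w=100)
D=pickle.load(open("d13.pkl","rb"))
cv2.imwrite("pics/d13.png",np.hstack([cv2.resize(D[k]["pixels"][v:v+90,u:u+80,::-1],(400,450),interpolation=cv2.INTER_CUBIC) for k,u,v in(("scene",240,100),("top",160,150))]))
E
```

```text
12.4 [0.49538408 0.1902283  0.1718955 ] [ 0.8 -0.7 -2.3] [ 0.03 -0.05  0.02] 0.032252816746044494
```

View pics/ov13.png

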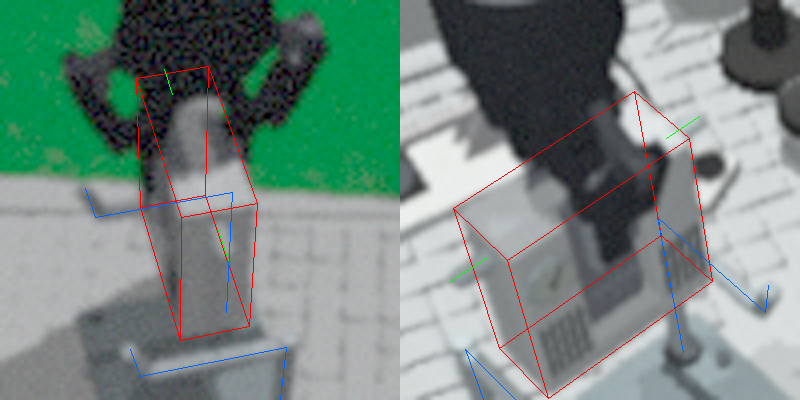

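View pics/d13.png

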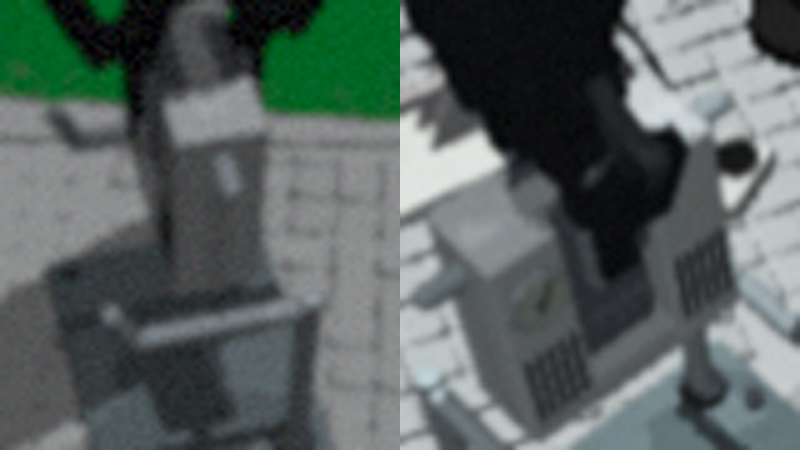

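apply_moves:
  commands:
    - [30,10,0,0,0,0,0]
    - [30,22,0,0,0,0,0]
    - [30,34,0,0,0,0,0]
    - [30,46,0,0,0,0,0]
    - [30,56,0,0,0,0,0]
    - [30,64,0,0,0,0,0]
    - [30,72,0,0,0,0,0]
    - [30,78,0,0,0,0,0]
    - [30,78,0,0,0,0,0]

```text
clock: 13.4
tcp_pos: [0.4947, 0.1898, 0.093]
orientation: [0.972, 1.343, -0.974]
contact_force: [0.6, -0.6, -2.3]
grip_width: 0.0326
```

```bash
cat > lk.py <<'E'
import sys
from h import *
from bench import r,grab_frame
n=sys.argv[1]
o=r.get_obs();print(o["clock"],o["tcp_pos"],o["contact_force"].round(1),o["moment"].round(2),o["grip_width"])
im=[grab_frame(k) for k in("scene","top")];pickle.dump(dict(zip(("scene","top"),im)),open(n+".pkl","wb"))
from ovc import overlay
t=o["tcp_pos"]
overlay(n,t[0]+.0015,t[1]-.001,t[2]-.0305,.318,f'pics/{n}o.png',230,95,150,160,w=90)
cv2.imwrite(f"pics/{n}.png",np.hstack([cv2.resize(f["pixels"][v:v+90,u:u+80,::-1],(400,450),interpolation=cv2.INTER_CUBIC) for f,u,v in zip(im,(235,160),(105,165))]))
E
python3 lk.py d14
```

```text
13.4 [0.4947275  0.18979338 0.0929648 ] [ 0.6 -0.6 -2.3] [ 0.04 -0.01  0.02] 0.03257069012778765
```

View pics/d14.png

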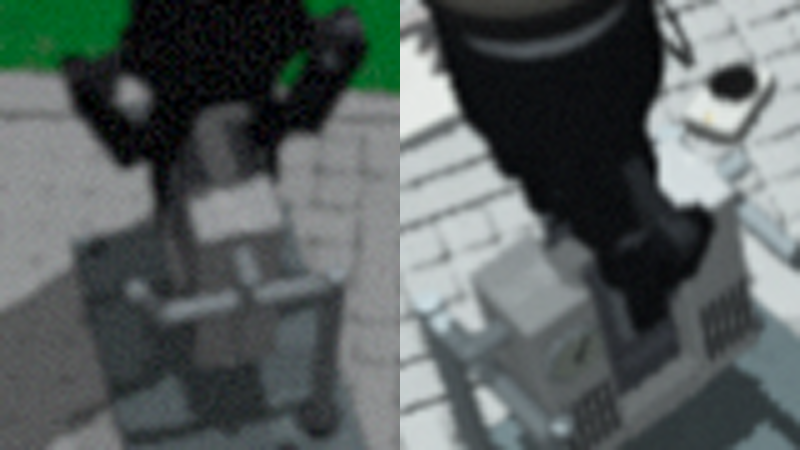

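View pics/d14o.png

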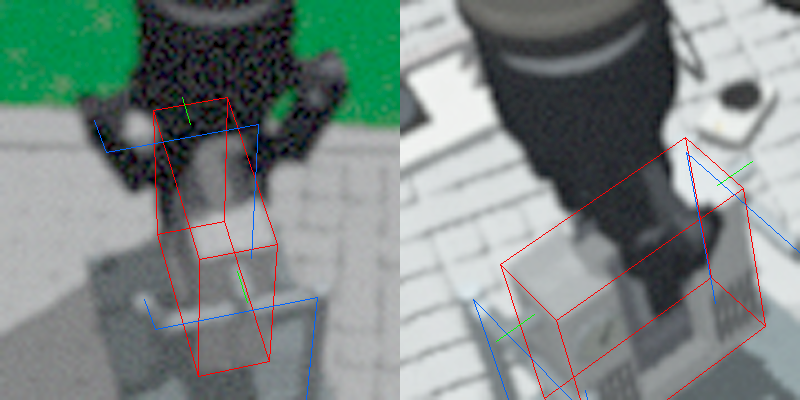

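apply_moves:
  commands:
    - [30,3,0,0,0,0,0]
    - [30,5,0,0,0,0,0]
    - [30,7,0,0,0,0,0]
    - [30,8,0,0,0,0,0]
    - [30,8,0,0,0,0,0]

```text
clock: 14.0
tcp_pos: [0.4951, 0.1899, 0.0857]
orientation: [0.972, 1.343, -0.973]
contact_force: [-0.2, -0.6, -2.9]
grip_width: 0.0325
```

```bash
python3 lk.py d15
```

```text
14.0 [0.4951383  0.18992915 0.08565575] [-0.2 -0.6 -2.9] [-0.02 -0.05 -0.02] 0.032457419238265034
```

View pics/d15.png

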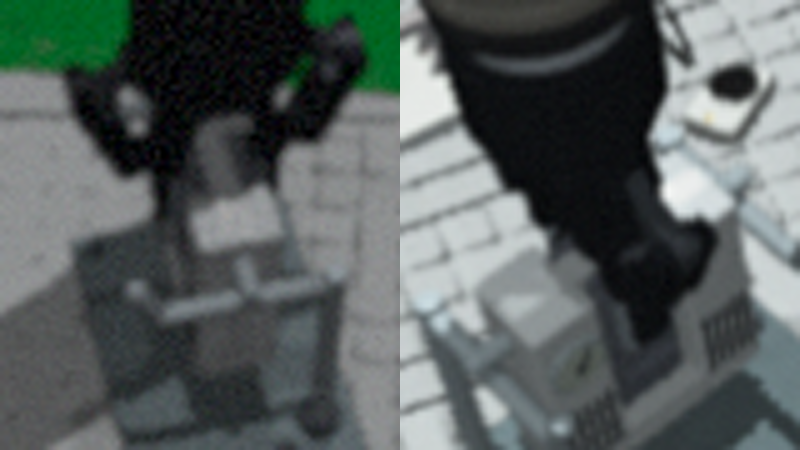

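Pins cross the arms about mid-length, still without contact. Lower on until the force changes.

apply_moves:
  commands:
    - [30,1.5,0,0,0,0,0]
    - [30,3,0,0,0,0,0]
    - [30,4,0,0,0,0,0]
    - [30,4,0,0,0,0,0]

```text
clock: 14.5
tcp_pos: [0.4955, 0.1901, 0.0824]
orientation: [0.973, 1.342, -0.972]
contact_force: [-2.0, -0.9, 3.7]
grip_width: 0.0327
```

```bash
python3 lk.py d16
```

```text
14.5 [0.49545332 0.1900981  0.08238771] [-2.  -0.9  3.7] [-0.35  0.38  0.  ] 0.032737953222622775
```

View pics/d16.png

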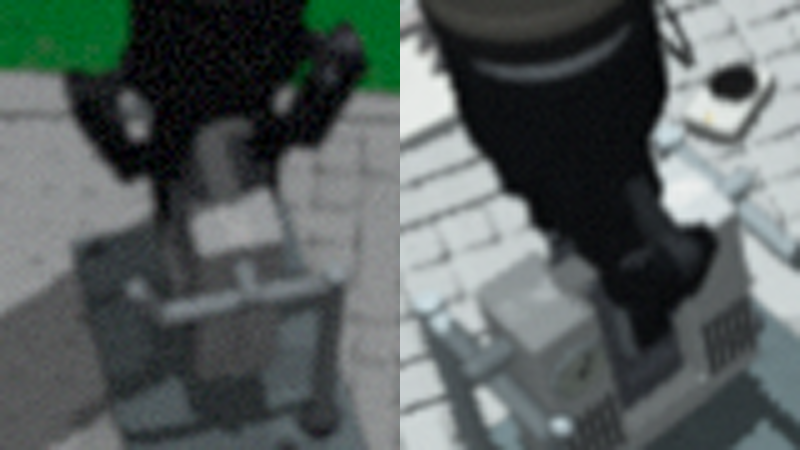

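apply_moves:
  commands:
    - [30,1,0,0,0,0,0]
    - [30,1,0,0,0,0,0]

```text
clock: 14.8
tcp_pos: [0.4956, 0.1902, 0.0821]
orientation: [0.973, 1.341, -0.972]
contact_force: [-4.2, -3.3, 13.3]
grip_width: 0.0324
```

```bash
python3 lk.py d17
```

```text
14.8 [0.49562309 0.19016931 0.08209289] [-4.2 -3.3 13.3] [-0.56  0.91 -0.05] 0.03244047203797214
```

apply_moves:
  commands:
    - [30,-0.8,0,0,0,0,0]
    - [38,-0.8,0,0,0,0,0]
    - [44,-0.8,0,0,0,0,0]
    - [50,-0.8,0,0,0,0,0]
    - [56,-0.8,0,0,0,0,0]
    - [62,-0.8,0,0,0,0,0]
    - [70,-0.8,0,0,0,0,0]
    - [70,-0.8,0,0,0,0,0]
    - [70,-0.8,0,0,0,0,0]
  force: 20

```text
clock: 15.8
tcp_pos: [0.4953, 0.1901, 0.0817]
orientation: [0.973, 1.342, -0.972]
contact_force: [-0.0, 1.1, 0.6]
grip_width: 0.0699
```

```bash
python3 lk.py d18
```

```text
15.8 [0.49532379 0.19008768 0.08169907] [-0.   1.1  0.6] [-0.02 -0.01  0.08] 0.06985476136984503
```

View pics/d18.png

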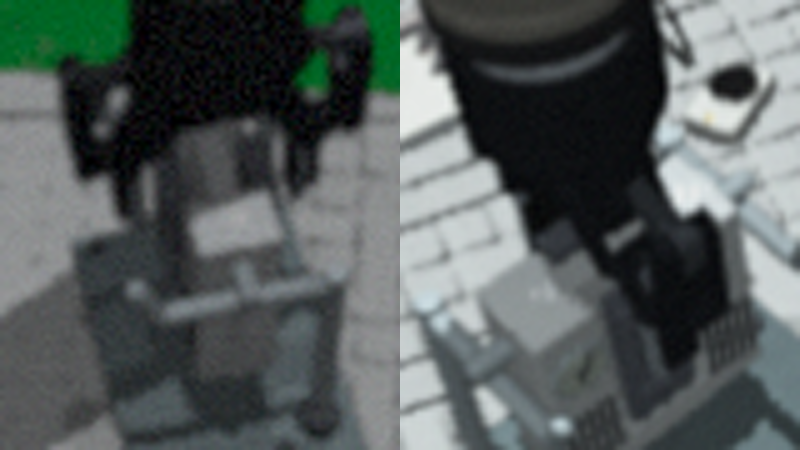

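apply_moves:
  commands:
    - [80,0,0,0,0,0,0]
    - [80,0,0,0,0,0,0]
    - [80,-8,0,0,0,0,0]
    - [80,-20,0,0,0,0,0]
    - [80,-40,0,0,0,0,0]
    - [80,-65,0,0,0,0,0]
    - [80,-100,0,0,0,0,0]
    - [80,-140,0,0,0,0,0]
    - [80,-180,0,0,0,0,0]
    - [80,-180,0,0,0,0,0]
    - [80,-180,0,0,0,0,0]
    - [80,-180,0,0,0,0,0]

```text
clock: 17.1
tcp_pos: [0.4946, 0.1896, 0.2611]
orientation: [0.972, 1.343, -0.974]
contact_force: [-0.2, -0.7, -0.4]
grip_width: 0.0799
```

```bash
python3 lk.py d19
```

```text
17.1 [0.49458078 0.18958598 0.26106133] [-0.2 -0.7 -0.4] [-0.02  0.01  0.02] 0.07994285555393149
```

View pics/d19.png

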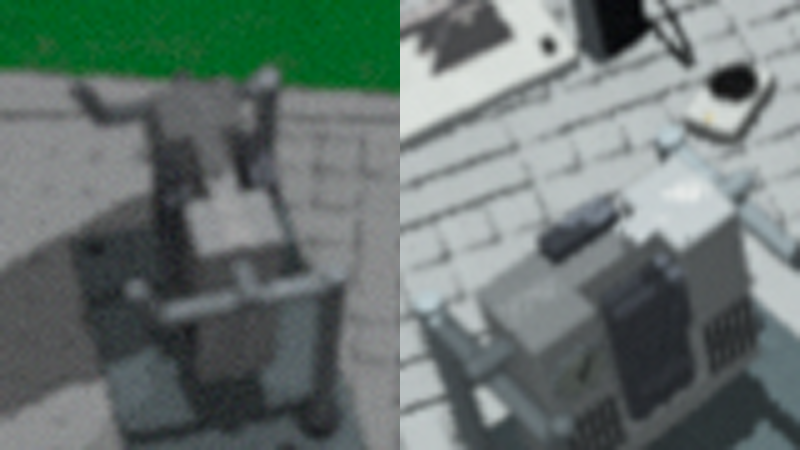

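apply_moves:
  commands:
    - [80,0,0,0,0,0,0]
    - [80,0,0,0,0,0,0]
    - [80,0,0,0,0,0,0]
    - [80,0,0,0,0,0,0]
    - [80,0,0,0,0,0,0]
    - [80,0,0,0,0,0,0]
    - [80,0,0,0,0,0,0]
    - [80,0,0,0,0,0,0]
    - [80,0,0,0,0,0,0]
    - [80,0,0,0,0,0,0]
    - [80,0,0,0,0,0,0]
    - [80,0,0,0,0,0,0]
    - [80,0,0,0,0,0,0]
    - [80,0,0,0,0,0,0]
    - [80,0,0,0,0,0,0]

```text
clock: 18.7
tcp_pos: [0.4952, 0.19, 0.2616]
orientation: [0.973, 1.343, -0.973]
contact_force: [-0.2, 0.1, 0.2]
grip_width: 0.08
```

```bash
python3 lk.py d20; python3 lk.py d21; python3 - <<'E'
from h import *
F=[pickle.load(open(n+".pkl","rb")) for n in("d19","d20","d21")]
for k,u,v in(("scene",235,105),("top",160,165)):
    g=[np.float32(cv2.cvtColor(f[k]["pixels"][v:v+90,u:u+80],cv2.COLOR_RGB2GRAY)) for f in F]
    print(k,[cv2.phaseCorrelate(g[i],g[i+1]) for i in(0,1)],[round(float(np.abs(g[i]-g[i+1]).mean()),2) for i in(0,1)])
E
```

```text
18.7 [0.4952256  0.19000177 0.26159267] [-0.2  0.1  0.2] [0.05 0.08 0.01] 0.08004961401151443
18.8 [0.49520908 0.19003701 0.2615921 ] [ 0.3 -0.8 -0.3] [ 0.03  0.02 -0.  ] 0.07960337215919099
scene [((0.05269048212085181, -0.05420983659526968), 1.0194995064205594), ((-0.06428229912479111, 0.05948873059516302), 1.030515456729465)] [2.89, 2.85]
top [((-0.003984478610568942, -0.01175372097578986), 1.0051431508196724), ((-0.012517224232638569, -0.012183143917773975), 1.000227608150906)] [1.56, 1.12]
```

View pics/d21.png

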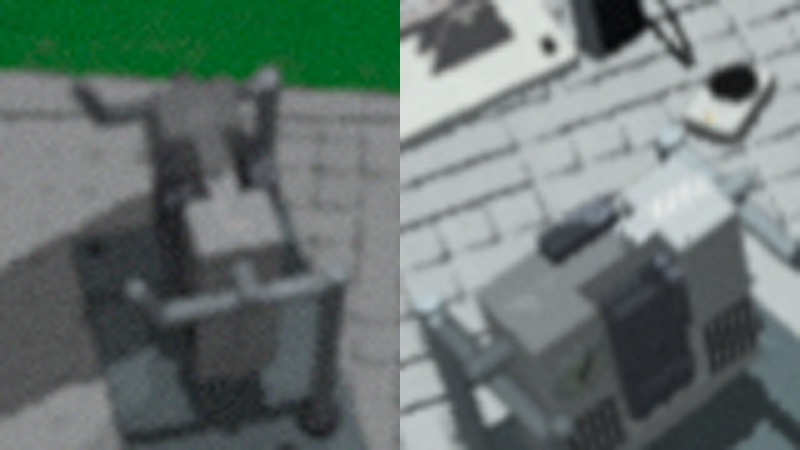

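It hangs still on both hooks, with both pins over the arms and the dial facing outward.

```bash
python3 -c "
from bench import r
print(r.hand_in(), r.get_obs()['clock'])"
```

```text
the job is handed in; nothing more can be done
the job is handed in; nothing more can be done
```

The cartridge is out of its housing and hanging by both pins, about mid-length on the two hooks. Its dial faces the open ends of the hooks. I handed the job in at about 19 s.

**Last checks:** Three picture pairs over about 1.7 s showed it upright, with image shifts under 0.1 pixel. The gripper was open, about 18 cm above it, with the measured force near zero.

**What disagreed or went differently:**
- **Finger height:** In the pictures the fingertips stood about 30 mm higher than the reported TCP height implied. I squeezed the tabs twice too high and let go each time without lifting. I then set the height from the images, and the third squeeze was the one I lifted with.
- **Grip reading:** While I held the tabs, the gripper reported about 32 mm instead of the expected 40 mm. I did not find the cause. It still lifted cleanly, with a measured load of about 3 N.
- **Setting down:** One pin appeared to touch its hook slightly before the other. I lowered another 1 mm to seat both, and the force reached about 13 N. The highest I saw during the job was about 20 N, while squeezing the tabs.

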